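# Swap the glass at the back of the counter display

### The arm

A 6-joint arm with a two-finger parallel gripper is mounted at the origin on a cart in front of the work surface, level with it; the furniture and walls round the work are solid. World frame = base frame: x ahead of the robot, y to its left, z up, the work surface at z = 0. Lengths are in m, angles in rad, forces in N, time in s.
With the tool pointing down it reaches from about 0.35 to 0.95 m from the base axis. Payload 17.4 kg.
Tool frame: the origin (TCP) lies at the very end of the fingers, on their centre line; the grasp point (between the pads) lies env.pinch_z behind it (env.pinch_z is the distance from the TCP to the grasp point, in m); x points along the fingers, z is the direction in which the jaws open and shut, and the axes are right-handed (so a half turn about x gives the same grasp; the last joint's range is limited). The gripper opens to 93 mm and grips with 3 to 60 N. Pads are 15 mm wide; open, the fingers measure 128 mm over their backs; the gripper's body (75 mm by 188 mm) begins 65 mm behind the grasp point.
Start: joints at [-1.275, 0.116, 1.442, -0, 1.584, -0.038], TCP at [0.221, -0.638, 0.219] pointing down, gripper open.
Joint ranges: [-2.83, 2.83], [-0.83, 2.19], [0.07, 2.5], [-1.14, 4.28], [0.01, 3], [-2.97, 2.97]. Speed limits (rad/s): [1.89, 1.89, 2.22, 3.14, 3.14, 3.14].

### API

Orientations are given as a 3x3 rotation matrix whose columns are the frame's x, y, z axes.
In Python, from station import env, imaging gives the robot as it stands.
- The arm moves only by the tool servo_tool, never from a script. Its argument "motion" is one flat list of numbers, 4 for each row, row after row: the shift along the tool's x, y, z in m, then the turn about the tool's x in degrees. In form: [x, y, z, turn, x, y, z, turn, ...]. A call has 1 to 8 rows; each row is the pose to reach, as a shift and turn from the pose commanded when the call began, along the tool's axes at that moment; what a row does not reach only later rows make up. A row lasts 1/12 s, in which the tool goes at most 41.7 mm and 7.16 degrees, less where a joint would pass 70% of its speed; a pose out of reach is approached as far as the arm can. A call with a gripper value outside its range is refused whole. "hand" is the closure in counts, from 0 (fully open) to 255 (shut), set as the call begins (left out, the last holds). The fingers move at their own pace and stop on an object; "force" is the grip in N (left out, the last holds). Time passes only in rows, so rows that repeat a pose let the fingers close. It gives the time, the measured TCP pose, the force and the opening at its end, in the units of the state.
- env.get_state(): the state, without advancing time (a new reading comes with each control period).
- imaging.grab_frame(name): name is "scene" or "top" or "wrist"; returns the picture (480x640x3 uint8, red, green, blue); there is no depth.
- imaging.get_calibration(name): a dict with "camera_matrix" (3x3 intrinsics, pixels), "T" (4x4, takes a point from camera to world coordinates); the wrist camera has in their place "mount" (4x4, takes a point from camera to tool coordinates, whose origin is the TCP and whose axes are the tool frame's). Camera axes: x right, y down, z forward; pixel columns grow to the right and rows downward; lengths in m; the calibration is good to about 2 mm. A picture is of the moment at which its call begins: read the wrist's pose just before it. get_calibration takes no time and is no camera call.
- env.hand_in(): hands the job in, once; it reports no verdict.
The state is a dict: "time": time; "joint_positions": joint angles; "dq": joint speeds; "joint_torque": joint torques, N m; "ee_pos": TCP position; "ee_rot": TCP orientation; "force": force on the tool from outside, world axes, zero at the start; "moment": the same for the moment, N m; "width": finger opening in m.
Only numpy, scipy, OpenCV 4.12 (cv2) and the standard library are available. Lean on these libraries where they do the work, as an engineer would, in place of code of your own. Each camera call takes 0.05 s, during which the arm holds its last target.

### The job

The glass of tasting picks at the back of the display stand has been used: first lift the canister and the jar standing in front of it over to the side tray and leave them there while you put the used glass in the middle of the round cork coaster and stand the fresh glass (the one standing alone on the counter) in the middle of the empty small ring. Then put the canister and the jar back, each exactly where it stood at the start. Set everything down gently and keep it all upright throughout.

Things in the scene. Friction and masses are not known exactly. Their poses are not given: they have to be found in the camera images.
- display_stand: Fixed wooden slab 140 (x) x 205 (y) x 12 mm. Origin: underside centre; x to its back, y left, z up. Flush dark rings: small one at x 22, y 0; large ones at x -8, y 58 and x -8, y -58 mm. Back board x 58 to 66, y -32 to 32, top 64 mm above the counter. Canister and jar can be gripped with fingers closing along x; the back glass only along y, once both are away. Things on it stand at z 12 mm.
- side_tray: Fixed empty pale wooden tray, 140 (x) x 205 (y) mm outside, walls 5 mm thick and 14 mm high, floor 5 mm above the counter. Origin: centre of its underside, axes along its sides, z up. Canister and jar fit side by side along its long side (for example at y +50 and -50 mm).
- coaster: Fixed round cork coaster, 90 mm across, 4 mm thick, on the counter. Origin: centre of its underside, z up.
- canister: Round orange card canister, 67 mm across, 85 mm high, smooth straight wall, at the start in one of the stand's two large rings. Origin: centre of the underside, z up.
- spread_jar: Round glass jar of brown spread with a black lid, 62 mm across, 78 mm high, at the start in the other large ring of the stand. Origin: centre of the underside, z up.
- used_glass: The used glass of wooden tasting picks, at the start in the small ring at the back of the stand; 47 mm across, glass wall 62 mm high, picks reaching 96 mm; grasp round the glass, 30 to 50 mm above its underside. Origin: centre of the underside, z up.
- fresh_glass: The fresh glass of wooden tasting picks, looks like the used one, at the start standing alone directly on the counter away from the stand; 47 mm across, glass wall 62 mm high, picks reaching 96 mm; grasp round the glass, 30 to 50 mm above its underside. Origin: centre of the underside, z up.
Not all that is in view belongs to the job. What is shaped like the spread_jar but red is not meant.

How it is judged:
On the way, in this order (a step that is already met when the one before it is completed fails the run):
1. the canister and the jar both stand released on the side tray, the used glass still at the back of the stand (x of canister in the frame of side_tray between -0.04 and 0.04 m and y of canister in the frame of side_tray between -0.072 and 0.072 m and z of canister in the frame of side_tray between 0 and 0.01 m and linear speed of each of canister, spread_jar below 0.02 m/s and angle between each of canister, spread_jar's own z axis and vertical below 0.1 rad and contact force between each of canister, spread_jar and the fingers below 0.3 N and x of spread_jar in the frame of side_tray between -0.04 and 0.04 m and y of spread_jar in the frame of side_tray between -0.072 and 0.072 m and z of spread_jar in the frame of side_tray between 0 and 0.01 m and distance of used_glass from where it was at the start of the episode below 0.015 m), for 0.2 s.
2. the used glass stands released on the coaster, canister and jar still on the tray (x of canister in the frame of side_tray between -0.04 and 0.04 m and y of canister in the frame of side_tray between -0.072 and 0.072 m and z of canister in the frame of side_tray between 0 and 0.01 m and linear speed of each of canister, spread_jar, used_glass below 0.02 m/s and angle between each of canister, spread_jar, used_glass's own z axis and vertical below 0.1 rad and contact force between each of canister, spread_jar, used_glass and the fingers below 0.3 N and x of spread_jar in the frame of side_tray between -0.04 and 0.04 m and y of spread_jar in the frame of side_tray between -0.072 and 0.072 m and z of spread_jar in the frame of side_tray between 0 and 0.01 m and horizontal distance between used_glass and coaster below 0.015 m and z of used_glass in the frame of coaster between 0 and 0.008 m), for 0.2 s.
3. the fresh glass stands released in the small ring, canister and jar still on the tray (all of step 2 and x of fresh_glass in the frame of display_stand between 0.012 and 0.032 m and y of fresh_glass in the frame of display_stand between -0.01 and 0.01 m and z of fresh_glass in the frame of display_stand between 0.008 and 0.016 m and linear speed of fresh_glass below 0.02 m/s and angle between fresh_glass's own z axis and vertical below 0.1 rad and contact force between fresh_glass and the fingers below 0.3 N), for 0.2 s.
At the end, for the whole second after the job is handed in: Canister and jar each stand within 12 mm of where they stood at the start, the fresh glass stands within 10 mm (along x and along y) of the centre of the stand's small ring, the used glass within 15 mm of the coaster's centre; all upright, released and at rest (distance of each of canister, spread_jar from where it was at the start of the episode below 0.012 m and linear speed of each of canister, spread_jar, used_glass, fresh_glass below 0.02 m/s and angle between each of canister, spread_jar, used_glass, fresh_glass's own z axis and vertical below 0.1 rad and contact force between each of canister, spread_jar, used_glass, fresh_glass and the fingers below 0.3 N and horizontal distance between used_glass and coaster below 0.015 m and z of used_glass in the frame of coaster between 0 and 0.008 m and x of fresh_glass in the frame of display_stand between 0.012 and 0.032 m and y of fresh_glass in the frame of display_stand between -0.01 and 0.01 m and z of fresh_glass in the frame of display_stand between 0.008 and 0.016 m); the robot touches nothing.
It fails at once if a glass, the canister or the jar is tipped by more than 0.6 rad (angle between any of canister, spread_jar, used_glass, fresh_glass's own z axis and vertical above 0.6 rad).
It fails at once if something is set down or struck hard (more than 60 N between it and what it stands on) (contact force between any of canister, spread_jar and side_tray above 60 N or contact force between any of canister, spread_jar, fresh_glass and display_stand above 60 N or contact force between used_glass and coaster above 60 N).
It also fails if it takes over 128 s, if anything falls off the work surface, if the arm or the gripper's body presses on something with over 40 N, if the wrist force passes 120 N, or if a joint passes its speed limit or range.

## Working session

There is one attempt and no reset: what is moved stays moved. The work goes in short steps, Python scripts to look and compute and a tool call to move; the robot and the scene stay as the last step left them, time stands still between calls to the robot, and variables do not carry over. Pictures are saved under pics/ and viewed, and the job is handed in when it is done.

Besides the shell and the picture viewer there is one more tool, called after ">>>" as a command line: name --argument value ..., lists and objects as JSON in quotes. servo_tool: Moves the arm, as the interface text tells. Its arguments: {"type":"object","properties":{"motion":{"type":"array","items":{"type":"number"}},"hand":{"type":"number"},"force":{"type":"number"}},"required":["motion"]}

```bash
ls; mkdir -p pics; python3 - <<'E'
from station import env, imaging
import cv2
s=env.get_state(); print(s['time'],s['ee_pos'],s['ee_rot'],s['width'],env.pinch_z)
for n in ["scene","top","wrist"]:
    f=imaging.grab_frame(n); cv2.imwrite(f"pics/{n}0.png",f[:,:,::-1]); print(n,imaging.get_calibration(n))
E
```

```text
pics
0.0 [ 0.22109501 -0.63753532  0.21791423] [[-3.53297094e-04  9.44799215e-01  3.27649688e-01]
 [ 1.11225307e-03  3.27649877e-01 -9.44798561e-01]
 [-9.99999319e-01  3.06347856e-05 -1.16661358e-03]] 0.09301488670538172 0.0188
scene {'camera_matrix': array([[598.88483105,   0.        , 324.30970993],
       [  0.        , 598.88483105, 238.41798301],
       [  0.        ,   0.        ,   1.        ]]), 'T': array([[ 0.89649659, -0.23433791,  0.37600479, -0.10579693],
       [-0.44294197, -0.49285201,  0.74893211, -1.38652213],
       [ 0.00981153, -0.83796339, -0.54563824,  0.94368549],
       [ 0.        ,  0.        ,  0.        ,  1.        ]])}
top {'camera_matrix': array([[471.36142249,   0.        , 321.01929412],
       [  0.        , 471.36142249, 247.89525024],
       [  0.        ,   0.        ,   1.        ]]), 'T': array([[-1.40416441e-03, -9.83040159e-01,  1.83385043e-01,
         2.90252498e-01],
       [-9.99998315e-01,  1.16349796e-03, -1.41994577e-03,
        -1.35946117e-01],
       [ 1.18249560e-03, -1.83386728e-01, -9.83040136e-01,
         1.22085417e+00],
       [ 0.00000000e+00,  0.00000000e+00,  0.00000000e+00,
         1.00000000e+00]])}
wrist {'camera_matrix': array([[338.26453963,   0.        , 324.96243433],
       [  0.        , 338.26453963, 240.0405643 ],
       [  0.        ,   0.        ,   1.        ]]), 'mount': array([[-5.93049804e-04, -2.60717342e-01,  9.65414997e-01,
        -1.66984934e-01],
       [-3.43251351e-04, -9.65415057e-01, -2.60717569e-01,
         7.15765124e-02],
       [ 9.99999765e-01, -4.85998505e-04,  4.83047631e-04,
        -9.67999215e-05],
       [ 0.00000000e+00,  0.00000000e+00,  0.00000000e+00,
         1.00000000e+00]])}
```

View pics/scene0.png

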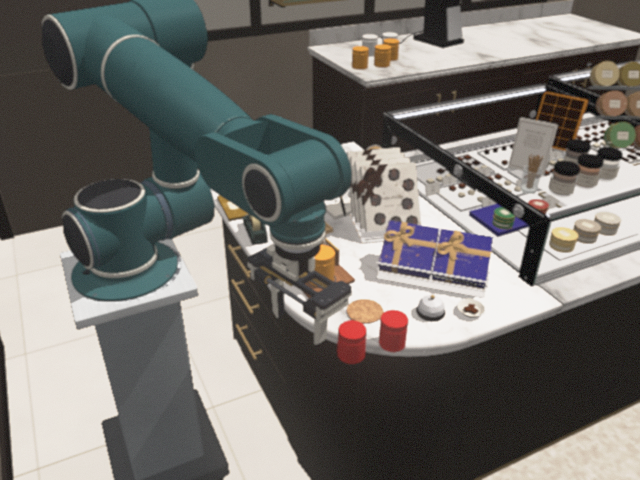

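View pics/top0.png

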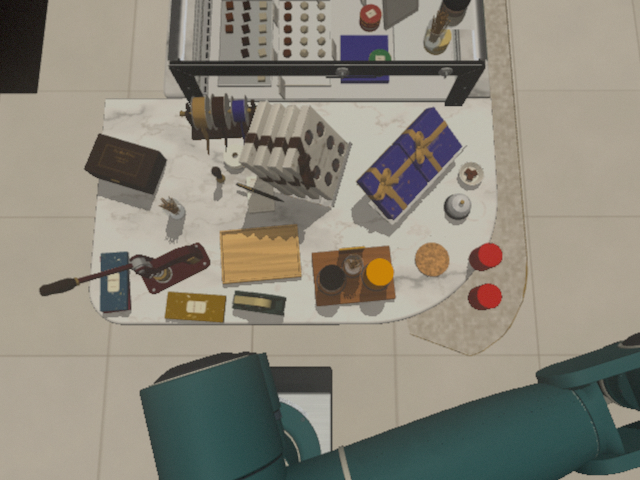

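View pics/wrist0.png

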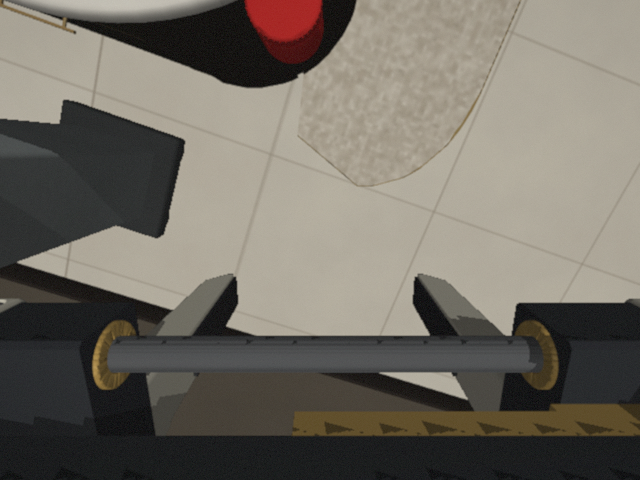

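The top view shows the stand at about (353,275), with the jar's black lid at (331,278), the canister at (379,273) and the used glass at (352,262). The tray is at (261,255) and the coaster at (432,259). Candidates for the fresh glass are the item at (170,207) and a pot at (434,30) inside the far vitrine. I'll enlarge to check.

```bash
python3 - <<'E'
import cv2,numpy as np
f=cv2.imread("pics/top0.png")
a=cv2.resize(f[180:320,85:225],(560,560),interpolation=cv2.INTER_CUBIC)
cv2.imwrite("pics/cropA.png",a)
b=cv2.resize(f[215:320,210:460],(800,336),interpolation=cv2.INTER_CUBIC)
cv2.imwrite("pics/cropB.png",b)
E
```

```text
(no output)
```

View pics/cropA.png

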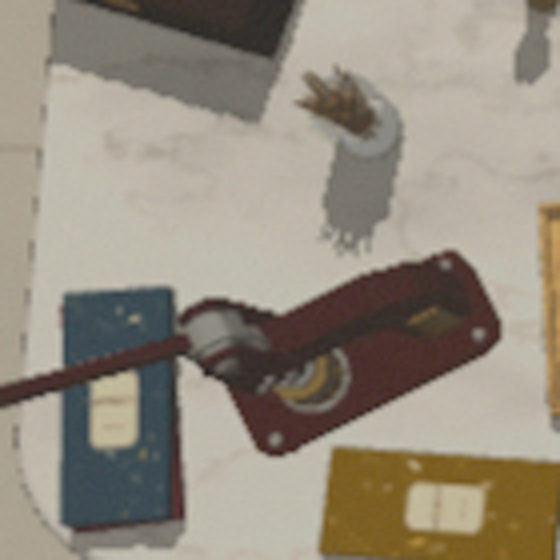

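View pics/cropB.png

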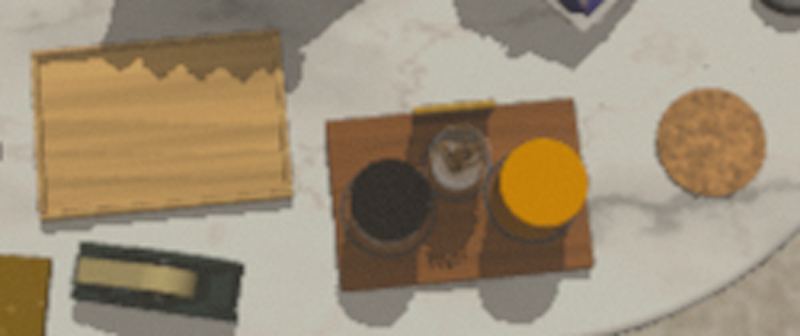

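```bash
cat > h.py <<'E'
import numpy as np,cv2
from station import env,imaging
def ray(name,u,v,z,pose=None):
    c=imaging.get_calibration(name);K=c['camera_matrix']
    T=c['T'] if name!='wrist' else None
    if T is None:
        W=np.eye(4);W[:3,:3]=pose['ee_rot'];W[:3,3]=pose['ee_pos'];T=W@c['mount']
    d=T[:3,:3]@np.linalg.solve(K,[u,v,1.]);o=T[:3,3]
    return o+d*(z-o[2])/d[2]
def proj(name,P,pose=None):
    c=imaging.get_calibration(name);K=c['camera_matrix']
    T=c['T'] if name!='wrist' else None
    if T is None:
        W=np.eye(4);W[:3,:3]=pose['ee_rot'];W[:3,3]=pose['ee_pos'];T=W@c['mount']
    p=np.linalg.inv(T)@np.append(P,1);q=K@p[:3];return q[:2]/q[2]
E
python3 - <<'E'
from h import *
f=cv2.imread("pics/top0.png");hsv=cv2.cvtColor(f,cv2.COLOR_BGR2HSV)
def comp(mask,near,roi):
    m=np.zeros_like(mask);x0,y0,x1,y1=roi;m[y0:y1,x0:x1]=mask[y0:y1,x0:x1]
    n,l,s,c=cv2.connectedComponentsWithStats(m)
    i=min(range(1,n),key=lambda i:-s[i][4]); cs,_=cv2.findContours((l==i).astype('uint8'),cv2.RETR_EXTERNAL,cv2.CHAIN_APPROX_NONE)
    return cs[0],s[i],c[i]
def rep(nm,c,z):
    P=np.array([ray('top',u,v,z)[:2] for u,v in c[:,0]],dtype='float32')
    (ctr,sz,a)=cv2.minAreaRect(P);(cc,r)=cv2.minEnclosingCircle(P)
    e=cv2.fitEllipse(P)
    print(nm,'rect',np.round(ctr,4),np.round(sz,4),round(a,2),'ell',np.round(e[0],4),np.round(e[1],4)); print('   box',np.round(cv2.boxPoints((ctr,sz,a)),4).tolist())
b,g,r=[f[...,i].astype(int) for i in range(3)]
org=((r>190)&(b<40)&(g>90)).astype('uint8')
c,_,_=comp(org,0,(350,250,400,310));rep('can top',c,.097)
blk=((r<50)&(g<50)&(b<50)).astype('uint8')
c,_,_=comp(blk,0,(310,255,350,300));rep('jar lid',c,.090)
print(f[250:270:6,420:444:6].tolist(), f[230:285:12,225:300:12].tolist(),f[285:304:6,316:395:12].tolist())
sat=hsv[...,1]
m=((sat>70)).astype('uint8')
for nm,roi,z in [('coaster',(405,230,460,290),.004),('tray',(212,215,308,292),.012),('stand',(309,240,403,312),.012)]:
    c,s,_=comp(m,0,roi);print(s);rep(nm,c,z)
cv2.imwrite('pics/sat.png',m[200:330,200:470]*255)
E
```

```text
can top rect [ 0.4417 -0.2783] [0.06 0.06] 26.28 ell [ 0.442  -0.2782] [0.0597 0.0603]
   box [[0.40149998664855957, -0.2646999955177307], [0.42809998989105225, -0.31850001215934753], [0.48190000653266907, -0.29190000891685486], [0.4553999900817871, -0.23810000717639923]]Traceback (most recent call last):
  File "<stdin>", line 17, in <module>
  File "<stdin>", line 11, in rep
cv2.error: OpenCV(4.12.0) /io/opencv/modules/imgproc/src/shapedescr.cpp:361: error: (-201:Incorrect size of input array) There should be at least 5 points to fit the ellipse in function 'fitEllipseNoDirect'
```

```bash
python3 - <<'E'
from h import *
f=cv2.imread("pics/top0.png");hsv=cv2.cvtColor(f,cv2.COLOR_BGR2HSV)
def comp(mask,near,roi):
    m=np.zeros_like(mask);x0,y0,x1,y1=roi;m[y0:y1,x0:x1]=mask[y0:y1,x0:x1]
    n,l,s,c=cv2.connectedComponentsWithStats(m)
    i=min(range(1,n),key=lambda i:-s[i][4]); cs,_=cv2.findContours((l==i).astype('uint8'),cv2.RETR_EXTERNAL,cv2.CHAIN_APPROX_NONE)
    return max(cs,key=len),s[i],c[i]
def rep(nm,c,z):
    P=np.array([ray('top',u,v,z)[:2] for u,v in c[:,0]],dtype='float32')
    (ctr,sz,a)=cv2.minAreaRect(P)
    e=cv2.fitEllipse(P)
    print(nm,'rect',np.round(ctr,4),np.round(sz,4),round(a,2),'ell',np.round(e[0],4),np.round(e[1],4))
b,g,r=[f[...,i].astype(int) for i in range(3)]
print(f[278,331],f[266:292:2,331].max(1))
blk=(f.max(2)<58).astype('uint8')
c,s,_=comp(blk,0,(310,255,350,300));print(s);rep('jar lid',c,.090)
org=((r>150)&(b<40)&(g>70)).astype('uint8')
c,s,_=comp(org,0,(350,250,400,310));print(s)
sat=hsv[...,1]
m=((sat>70)).astype('uint8')
for nm,roi,z in [('coaster',(405,230,460,290),.004),('tray',(212,215,308,292),.012),('stand',(309,240,403,312),.012)]:
    c,s,_=comp(m,0,roi);print(s);rep(nm,c,z)
cv2.imwrite('pics/sat.png',cv2.resize(m[200:330,200:470]*255,None,fx=2.9,fy=2.9))
E
```

```text
[42 48 52] [52 53 52 55 55 53 52 56 53 51 54 51 75]
[320 265  25  25 464]
jar lid rect [ 0.4299 -0.1628] [0.0564 0.0566] 44.78 ell [ 0.4296 -0.1629] [0.0565 0.0573]
[366 258  27  28 582]
[415 243  34  34 908]
coaster rect [ 0.4867 -0.4266] [0.0863 0.0879] 87.09 ell [ 0.4873 -0.4274] [0.0865 0.0878]
[ 220  224   81   60 4197]
tray rect [0.5018 0.0216] [0.1412 0.2051] 5.28 ell [0.5018 0.0217] [0.1599 0.2447]
[ 312  246   83   60 3559]
stand rect [ 0.4468 -0.2213] [0.1444 0.2075] 5.47 ell [ 0.4446 -0.2199] [0.1592 0.2419]
```

View pics/sat.png

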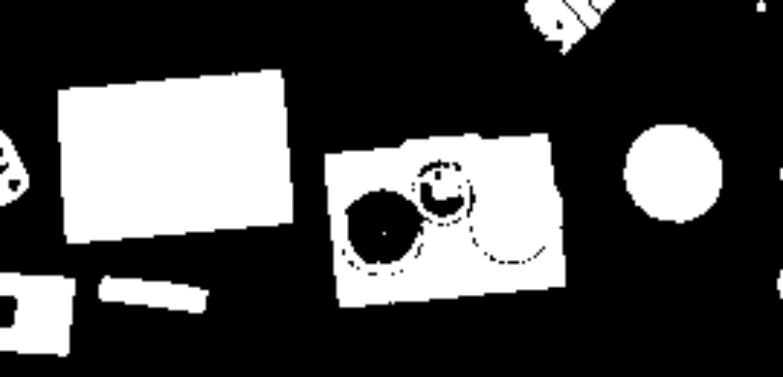

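Confirmed: the item at (170,207) is a glass with picks standing alone on the counter, so it is the fresh one. The black-lidded jar is in the left ring (331,278) and the canister in the right ring (379,273). The red jars at (485,260) and (485,297) are decoys. The two lid centres and the stand outline agree on the stand pose: centre about (0.444,-0.220), yaw about 5.4°.

```bash
cat >> h.py <<'E'
S=np.array([.444,-.220]);TH=np.radians(5.4)
def st(x,y,o=S,th=TH): return o+np.array([x*np.cos(th)-y*np.sin(th),x*np.sin(th)+y*np.cos(th)])
def go(x,y,z,yaw):
    s=env.get_state();R=s['ee_rot'];d=R.T@(np.array([x,y,z])-s['ee_pos'])
    cur=np.degrees(np.arctan2(R[1,2],R[0,2]));t=-((yaw-cur+180)%360-180)
    print('t',round(s['time'],2),'tcp',np.round(s['ee_pos'],4),'yaw',round(cur,2),'w',round(s['width'],4),'| shift',np.round(d,4),'turn',round(t,2),'| q',np.round(s['joint_positions'],2))
E
python3 - <<'E'
from h import *
print('can',st(-.008,-.058),'jar',st(-.008,.058),'ring',st(.022,0))
for uv in [(300,205),(330,195),(178,209),(172,213),(165,192),(260,190),(345,200)]: print(uv,ray('top',*uv,0))
go(.442,-.278,.21,5.4)
E
```

```text
can [ 0.44149379 -0.27849546] jar [ 0.43057722 -0.16301027] ring [ 0.46590236 -0.21792962]
(300, 205) [ 0.63501492 -0.08153998  0.        ]
(330, 195) [ 0.66277721 -0.16208127  0.        ]
(178, 209) [0.62429176 0.24471059 0.        ]
(172, 213) [0.61327179 0.26012994 0.        ]
(165, 192) [0.6716357  0.28227458 0.        ]
(260, 190) [6.76980331e-01 2.65816478e-02 2.22044605e-16]
(345, 200) [ 0.64878237 -0.20230118  0.        ]
t 0.15 tcp [ 0.2211 -0.6376  0.2181] yaw -70.88 w 0.0933 | shift [ 0.0083  0.3265 -0.2674] turn -76.28 | q [-1.27  0.12  1.44 -0.    1.58 -0.04]
```

>>> servo_tool --motion '[0.0,0.12,-0.1,-25,0.0,0.12,-0.1,-25,0.0,0.12,-0.1,-25,0.0,0.12,-0.1,-25,0.0,0.2,-0.17,-50,0.0,0.2,-0.17,-50,0.0,0.25,-0.2,-55,0.0,0.25,-0.2,-55]' --hand 0 --force 20

```text
time: 0.82
ee_pos: [0.3924, -0.3649, 0.2187]
ee_rot: [[0.0, 0.291, 0.957], [-0.0, 0.957, -0.291], [-1.0, -0.0, 0.0]]
force: [-0.2, -1.0, -0.0]
width: 0.0931
```

```bash
python3 - <<'E'
from h import *
go(.442,-.278,.21,5.4)
E
```

```text
t 0.82 tcp [ 0.3924 -0.3649  0.2187] yaw -16.89 w 0.0931 | shift [0.0087 0.0976 0.0222] turn -22.29 | q [-0.8  -0.19  1.74  0.    1.59 -0.5 ]
```

>>> servo_tool --motion '[0.009,0.098,0.022,-22.3,0.009,0.098,0.022,-22.3,0.009,0.098,0.022,-22.3,0.009,0.098,0.022,-22.3,0.009,0.098,0.022,-22.3]'

```text
time: 1.23
ee_pos: [0.4421, -0.2791, 0.2095]
ee_rot: [[-0.0, -0.09, 0.996], [-0.0, 0.996, 0.09], [-1.0, -0.0, -0.0]]
force: [-0.5, -0.5, -0.3]
width: 0.0925
```

```bash
python3 - <<'E'
from h import *
go(.442,-.278,.05,5.4)
s=env.get_state();f=imaging.grab_frame('wrist')[:,:,::-1].copy();cv2.imwrite('pics/w1.png',f)
f2=imaging.grab_frame('top')[:,:,::-1];cv2.imwrite('pics/t1.png',f2)
P=st(-.008,-.058);print(proj('wrist',[*P,.097],s))
E
```

```text
t 1.23 tcp [ 0.4421 -0.2791  0.2095] yaw 5.17 w 0.0925 | shift [ 0.1595  0.0011 -0.    ] turn -0.23 | q [-0.61 -0.22  1.78 -0.    1.58 -0.7 ]
[324.98027933 235.31348871]
```

View pics/w1.png

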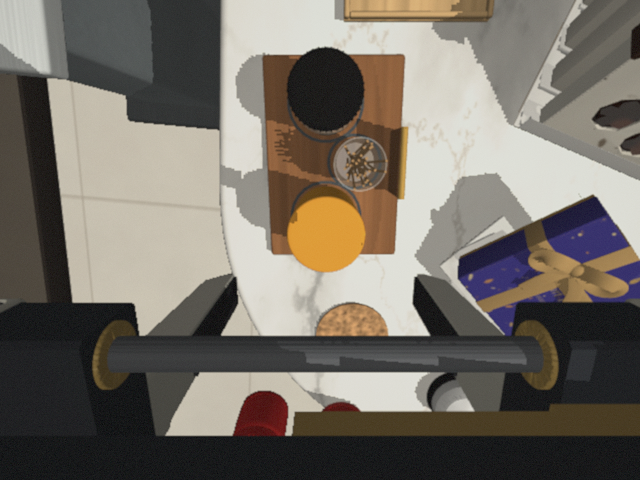

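The wrist view has the canister lid centred at (326,234), against a predicted (325,235). I'll descend and grasp.

>>> servo_tool --motion '[0.04,0.001,0.0,-0.2,0.08,0.001,0.0,-0.2,0.11,0.001,0.0,-0.2,0.13,0.001,0.0,-0.2,0.15,0.001,0.0,-0.2,0.16,0.001,0.0,-0.2,0.16,0.001,0.0,-0.2]'

```text
time: 1.92
ee_pos: [0.4405, -0.2791, 0.0476]
ee_rot: [[-0.003, -0.089, 0.996], [0.002, 0.996, 0.089], [-1.0, 0.002, -0.003]]
force: [1.2, 0.1, 0.0]
width: 0.093
```

>>> servo_tool --motion '[0,0,0,0,0,0,0,0,0,0,0,0,0,0,0,0,0,0,0,0,0,0,0,0,0,0,0,0,0,0,0,0]' --hand 255 --force 25

```text
time: 2.58
ee_pos: [0.4422, -0.279, 0.0506]
ee_rot: [[0.001, -0.092, 0.996], [-0.001, 0.996, 0.092], [-1.0, -0.001, 0.001]]
force: [0.9, 0.0, 6.6]
width: 0.0667
```

>>> servo_tool --motion '[0,0,0,0,0,0,0,0,0,0,0,0,0,0,0,0]'

```text
time: 2.92
ee_pos: [0.4422, -0.2791, 0.0506]
ee_rot: [[0.001, -0.092, 0.996], [-0.001, 0.996, 0.092], [-1.0, -0.001, 0.001]]
force: [0.3, -0.2, 7.2]
width: 0.0672
```

Gripped at 67 mm, as expected. Now the lift.

>>> servo_tool --motion '[-0.01,0,0,0,-0.025,0,0,0,-0.045,0,0,0,-0.07,0,0,0,-0.1,0,0,0,-0.125,0,0,0,-0.14,0,0,0,-0.14,0,0,0]'

```text
time: 3.58
ee_pos: [0.4425, -0.2793, 0.1937]
ee_rot: [[0.004, -0.092, 0.996], [-0.003, 0.996, 0.092], [-1.0, -0.003, 0.004]]
force: [0.5, -0.1, -2.7]
width: 0.0671
```

```bash
python3 - <<'E'
from h import *
T=np.array([.5018,.0216]);t=np.radians(5.3)
A=st(-.01,.05,T,t);B=st(-.01,-.05,T,t);print(A,B)
go(*A,.19,5.3)
f=imaging.grab_frame('scene')[:,:,::-1];cv2.imwrite('pics/s1.png',f)
E
```

```text
[0.48722422 0.07046253] [ 0.49646128 -0.02910994]
t 3.58 tcp [ 0.4425 -0.2793  0.1937] yaw 5.28 w 0.0671 | shift [0.0029 0.3442 0.0767] turn -0.02 | q [-0.61 -0.21  1.8  -0.    1.55 -0.7 ]
```

View pics/s1.png

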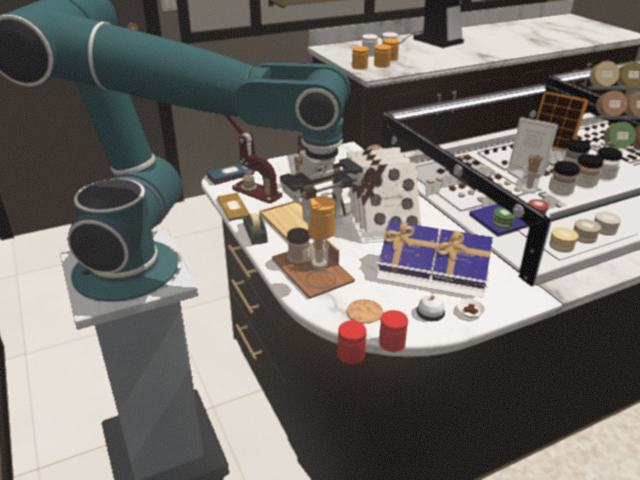

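>>> servo_tool --motion '[0,0.01,0.002,0,0,0.03,0.007,0,0,0.06,0.013,0,0,0.09,0.02,0,0,0.12,0.027,0,0,0.15,0.033,0,0,0.18,0.04,0,0,0.21,0.047,0]'

```text
time: 4.3
ee_pos: [0.4683, -0.0633, 0.1879]
ee_rot: [[-0.002, -0.092, 0.996], [0.001, 0.996, 0.092], [-1.0, 0.001, -0.002]]
force: [-0.0, -0.2, -3.1]
width: 0.067
```

```bash
python3 - <<'E'
from h import *
go(.4872,.0705,.19,5.3)
E
```

```text
t 4.3 tcp [ 0.4683 -0.0633  0.1879] yaw 5.27 w 0.067 | shift [-0.0021  0.1315  0.0311] turn -0.03 | q [-0.19 -0.33  1.9   0.    1.57 -0.28]
```

>>> servo_tool --motion '[0,0.03,0.007,0,0,0.06,0.014,0,0,0.09,0.021,0,0,0.115,0.027,0,0,0.13,0.03,0,0,0.133,0.031,0,0,0.133,0.031,0,0,0.133,0.031,0]'

```text
time: 4.97
ee_pos: [0.4874, 0.0697, 0.1886]
ee_rot: [[-0.002, -0.092, 0.996], [-0.0, 0.996, 0.092], [-1.0, -0.0, -0.002]]
force: [-0.7, -0.7, -3.0]
width: 0.0667
```

```bash
python3 - <<'E'
from h import *
go(.4872,.0705,.0445,5.3)
s=env.get_state();f=imaging.grab_frame('wrist')[:,:,::-1].copy();cv2.imwrite('pics/w2.png',f)
E
```

```text
t 4.97 tcp [0.4874 0.0697 0.1886] yaw 5.29 w 0.0667 | shift [1.441e-01 9.000e-04 1.000e-04] turn -0.01 | q [ 0.09 -0.28  1.86 -0.    1.56 -0.  ]
```

View pics/w2.png

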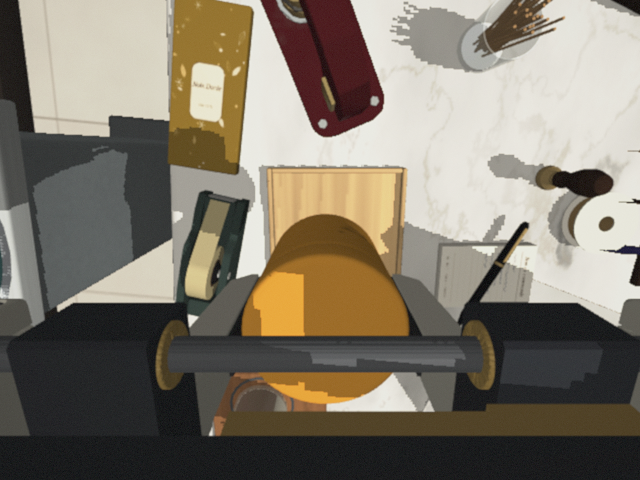

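>>> servo_tool --motion '[0.02,0.001,0,0,0.05,0.001,0,0,0.08,0.001,0,0,0.1,0.001,0,0,0.12,0.001,0,0,0.13,0.001,0,0,0.135,0.001,0,0,0.138,0.001,0,0]'

```text
time: 5.68
ee_pos: [0.4878, 0.0704, 0.0515]
ee_rot: [[-0.0, -0.091, 0.996], [-0.0, 0.996, 0.091], [-1.0, -0.0, -0.0]]
force: [-0.8, 0.3, -2.5]
width: 0.0668
```

>>> servo_tool --motion '[0.001,0,0,0,0.002,0,0,0,0.003,0,0,0,0.004,0,0,0,0.004,0,0,0]'

```text
time: 6.1
ee_pos: [0.4879, 0.0709, 0.0479]
ee_rot: [[0.0, -0.092, 0.996], [0.0, 0.996, 0.092], [-1.0, 0.0, 0.0]]
force: [-0.7, 0.4, -2.7]
width: 0.0668
```

Not in contact yet (force z is -2.7 N, the object's weight). Going lower slowly.

>>> servo_tool --motion '[0.001,0,0,0,0.002,0,0,0,0.003,0,0,0,0.004,0,0,0,0.004,0,0,0]'

```text
time: 6.52
ee_pos: [0.4879, 0.071, 0.0437]
ee_rot: [[0.0, -0.092, 0.996], [0.0, 0.996, 0.092], [-1.0, 0.0, 0.0]]
force: [0.4, -0.2, -3.6]
width: 0.0666
```

>>> servo_tool --motion '[0.0005,0,0,0,0.001,0,0,0,0.001,0,0,0]'

```text
time: 6.77
ee_pos: [0.4879, 0.071, 0.0436]
ee_rot: [[0.0, -0.092, 0.996], [0.0, 0.996, 0.092], [-1.0, 0.0, 0.0]]
force: [-7.2, 0.6, 11.5]
width: 0.0669
```

>>> servo_tool --motion '[0,0,0,0,0,0,0,0,0,0,0,0,0,0,0,0,0,0,0,0,0,0,0,0]' --hand 0

```text
time: 7.27
ee_pos: [0.4878, 0.0709, 0.0426]
ee_rot: [[-0.0, -0.092, 0.996], [-0.0, 0.996, 0.092], [-1.0, -0.0, -0.0]]
force: [0.3, -0.0, -0.7]
width: 0.0926
```

>>> servo_tool --motion '[-0.01,0,0,0,-0.03,0,0,0,-0.06,0,0,0,-0.1,0,0,0,-0.14,0,0,0,-0.16,0,0,0,-0.16,0,0,0]'

```text
time: 7.85
ee_pos: [0.4892, 0.071, 0.2089]
ee_rot: [[0.007, -0.092, 0.996], [0.001, 0.996, 0.092], [-1.0, 0.0, 0.008]]
force: [-0.2, 0.5, 0.4]
width: 0.0933
```

```bash
python3 - <<'E'
from h import *
go(.4306,-.163,.2,5.3)
f=imaging.grab_frame('wrist')[:,:,::-1].copy();cv2.imwrite('pics/w3.png',f)
E
```

```text
t 7.85 tcp [0.4892 0.071  0.2089] yaw 5.27 w 0.0933 | shift [ 0.0083 -0.2277 -0.0799] turn -0.03 | q [ 0.09 -0.29  1.84  0.    1.59  0.  ]
```

View pics/w3.png

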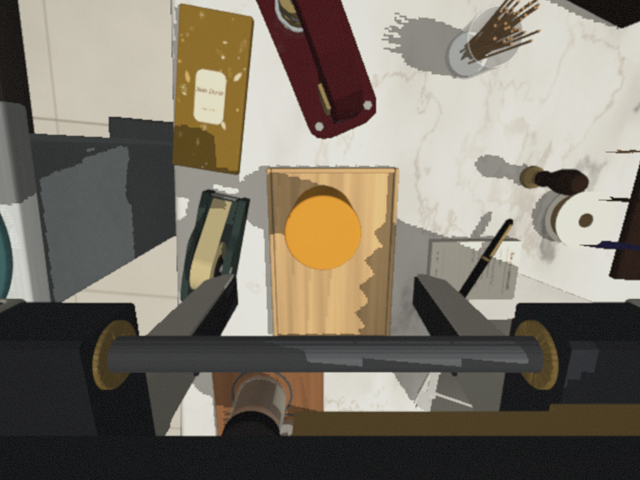

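The canister stands upright in the tray at (323,232). Next, the jar.

>>> servo_tool --motion '[0.0,-0.228,-0.08,0,0.0,-0.228,-0.08,0,0.0,-0.228,-0.08,0,0.0,-0.228,-0.08,0,0.0,-0.228,-0.08,0,0.0,-0.228,-0.08,0,0.0,-0.228,-0.08,0,0.0,-0.228,-0.08,0]'

```text
time: 8.57
ee_pos: [0.4283, -0.1646, 0.2017]
ee_rot: [[-0.001, -0.089, 0.996], [0.001, 0.996, 0.089], [-1.0, 0.001, -0.001]]
force: [-0.6, 0.6, -0.3]
width: 0.093
```

```bash
python3 - <<'E'
from h import *
go(.4306,-.163,.05,5.3)
s=env.get_state();f=imaging.grab_frame('wrist')[:,:,::-1].copy();cv2.imwrite('pics/w4.png',f)
P=st(-.008,.058);print(proj('wrist',[*P,.09],s))
E
```

```text
t 8.57 tcp [ 0.4283 -0.1646  0.2017] yaw 5.08 w 0.093 | shift [0.1517 0.0013 0.0026] turn -0.22 | q [-0.42 -0.36  1.91  0.    1.6  -0.51]
[328.65318927 234.80947268]
```

View pics/w4.png

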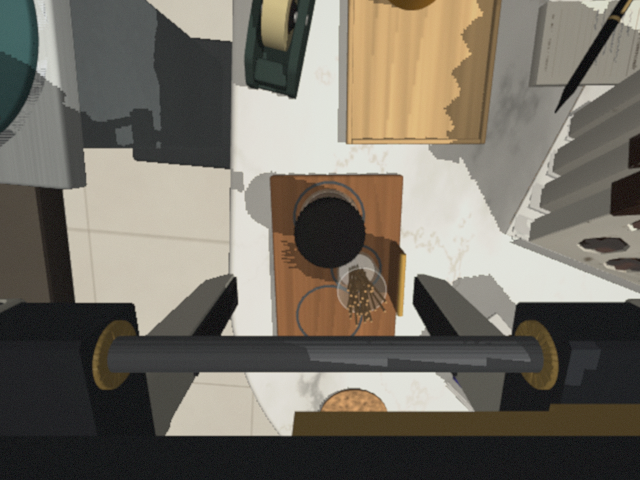

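>>> servo_tool --motion '[0.04,0.0015,0.0026,-0.2,0.08,0.0015,0.0026,-0.2,0.11,0.0015,0.0026,-0.2,0.13,0.0015,0.0026,-0.2,0.15,0.0015,0.0026,-0.2,0.16,0.0015,0.0026,-0.2,0.162,0.0015,0.0026,-0.2,0.162,0.0015,0.0026,-0.2]'

```text
time: 9.28
ee_pos: [0.4317, -0.161, 0.0406]
ee_rot: [[-0.001, -0.097, 0.995], [0.0, 0.995, 0.097], [-1.0, 0.0, -0.001]]
force: [0.2, 0.0, -0.1]
width: 0.0927
```

>>> servo_tool --motion '[0,0,0,0,0,0,0,0,0,0,0,0,0,0,0,0,0,0,0,0,0,0,0,0,0,0,0,0,0,0,0,0]' --hand 255 --force 30

```text
time: 9.95
ee_pos: [0.4317, -0.1618, 0.041]
ee_rot: [[0.0, -0.095, 0.995], [-0.0, 0.995, 0.095], [-1.0, -0.0, 0.0]]
force: [-1.1, 0.7, 4.6]
width: 0.0615
```

>>> servo_tool --motion '[0,0,0,0,0,0,0,0,0,0,0,0,0,0,0,0]'

```text
time: 10.28
ee_pos: [0.4317, -0.1618, 0.041]
ee_rot: [[0.0, -0.095, 0.995], [-0.0, 0.995, 0.095], [-1.0, -0.0, 0.0]]
force: [-1.6, 0.7, 5.0]
width: 0.0616
```

>>> servo_tool --motion '[-0.01,0,0,0,-0.025,0,0,0,-0.045,0,0,0,-0.065,0,0,0,-0.085,0,0,0,-0.095,0,0,0,-0.1,0,0,0,-0.1,0,0,0]'

```text
time: 10.95
ee_pos: [0.4317, -0.1618, 0.1413]
ee_rot: [[0.001, -0.095, 0.995], [-0.0, 0.995, 0.095], [-1.0, -0.0, 0.001]]
force: [-0.3, 0.1, -2.7]
width: 0.0619
```

```bash
python3 - <<'E'
from h import *
go(.4965,-.0291,.14,5.4)
E
```

```text
t 10.95 tcp [ 0.4317 -0.1618  0.1413] yaw 5.47 w 0.0619 | shift [0.0013 0.126  0.0771] turn 0.07 | q [-0.41 -0.34  1.98 -0.    1.49 -0.51]
```

>>> servo_tool --motion '[0,0.01,0.006,0,0,0.03,0.018,0,0,0.055,0.034,0,0,0.08,0.049,0,0,0.105,0.064,0,0,0.12,0.073,0,0,0.126,0.077,0,0,0.126,0.077,0]'

```text
time: 11.62
ee_pos: [0.4961, -0.028, 0.1393]
ee_rot: [[-0.002, -0.097, 0.995], [0.0, 0.995, 0.097], [-1.0, 0.0, -0.002]]
force: [-0.5, -0.2, -2.7]
width: 0.0617
```

>>> servo_tool --motion '[0.01,0,0,0,0.03,0,0,0,0.055,0,0,0,0.075,0,0,0,0.085,0,0,0,0.095,0,0,0,0.1,0,0,0,0.1,0,0,0]'

```text
time: 12.28
ee_pos: [0.4959, -0.0294, 0.04]
ee_rot: [[-0.001, -0.095, 0.995], [0.0, 0.995, 0.095], [-1.0, 0.0, -0.001]]
force: [0.3, 0.0, -1.7]
width: 0.062
```

```bash
python3 - <<'E'
from h import *
go(.4965,-.0291,.034,5.4)
E
```

```text
t 12.28 tcp [ 0.4959 -0.0294  0.04  ] yaw 5.44 w 0.062 | shift [0.006  0.0002 0.0007] turn 0.04 | q [-0.11 -0.17  2.02 -0.    1.29 -0.21]
```

>>> servo_tool --motion '[0.001,0,0,0,0.002,0,0,0,0.003,0,0,0,0.004,0,0,0,0.005,0,0,0,0.006,0,0,0,0.0065,0,0,0,0.0065,0,0,0]'

```text
time: 12.95
ee_pos: [0.4962, -0.0289, 0.0341]
ee_rot: [[-0.0, -0.095, 0.995], [0.0, 0.995, 0.095], [-1.0, 0.0, -0.0]]
force: [-0.4, 0.4, -1.7]
width: 0.062
```

>>> servo_tool --motion '[0.0005,0,0,0,0.001,0,0,0,0.001,0,0,0]'

```text
time: 13.2
ee_pos: [0.4963, -0.029, 0.034]
ee_rot: [[-0.0, -0.095, 0.995], [-0.0, 0.995, 0.095], [-1.0, -0.0, -0.0]]
force: [-6.3, 0.8, 9.8]
width: 0.0617
```

Contact made. Releasing and lifting.

>>> servo_tool --motion '[0,0,0,0,0,0,0,0,0,0,0,0,0,0,0,0,0,0,0,0,0,0,0,0]' --hand 0

```text
time: 13.7
ee_pos: [0.4962, -0.029, 0.0331]
ee_rot: [[-0.0, -0.095, 0.995], [-0.0, 0.995, 0.095], [-1.0, -0.0, -0.0]]
force: [0.6, 0.1, -0.1]
width: 0.0921
```

>>> servo_tool --motion '[-0.01,0,0,0,-0.03,0,0,0,-0.06,0,0,0,-0.1,0,0,0,-0.14,0,0,0,-0.18,0,0,0,-0.18,0,0,0]'

```text
time: 14.28
ee_pos: [0.498, -0.0292, 0.2223]
ee_rot: [[0.01, -0.095, 0.995], [-0.001, 0.995, 0.095], [-1.0, -0.002, 0.01]]
force: [-0.0, -0.0, 0.5]
width: 0.0928
```

```bash
python3 - <<'E'
from h import *
R=st(.022,0);print(R)
go(*R,.21,-84.6)
s=env.get_state();f=imaging.grab_frame('wrist')[:,:,::-1].copy();cv2.imwrite('pics/w5.png',f)
f=imaging.grab_frame('top')[:,:,::-1].copy();cv2.imwrite('pics/t5.png',f)
E
```

```text
[ 0.46590236 -0.21792962]
t 14.28 tcp [ 0.498  -0.0292  0.2223] yaw 5.47 w 0.0928 | shift [ 0.0121 -0.1848 -0.0501] turn 90.07 | q [-0.11 -0.28  1.81  0.    1.6  -0.21]
```

View pics/w5.png

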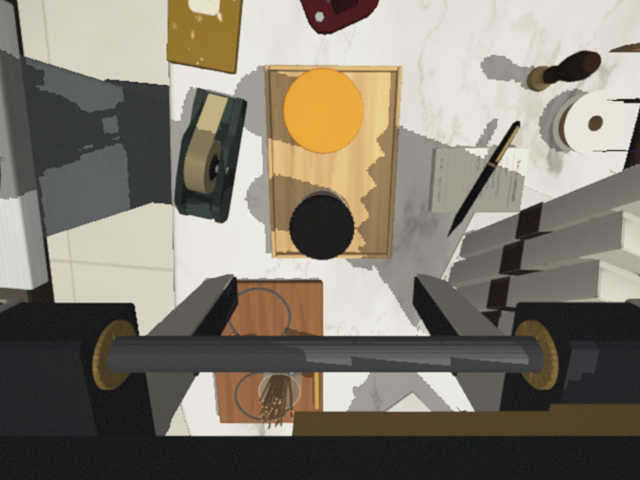

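View pics/t5.png

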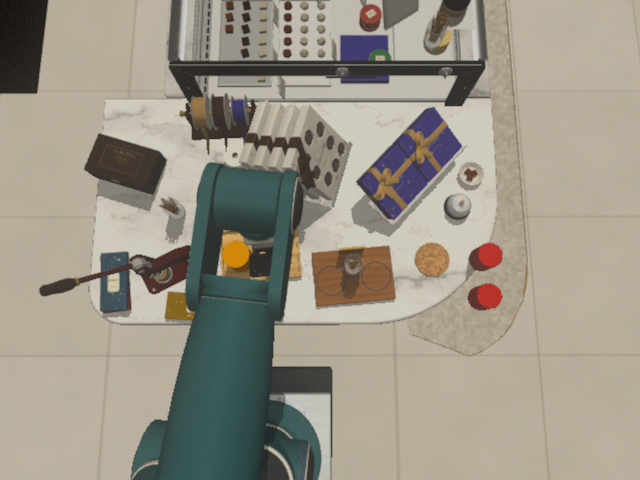

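Both stand upright in the tray: canister at (323,110), jar at (322,226). Next, over the used glass, turned 90°.

>>> servo_tool --motion '[0.0,-0.13,-0.035,57,0.0,-0.13,-0.035,57,0.0,-0.13,-0.035,57,0.0,-0.13,-0.035,57,0.0,-0.13,-0.035,57,0.0,-0.13,-0.035,57,0.0,-0.13,-0.035,57,0.0,-0.13,-0.035,57]'

```text
time: 15.05
ee_pos: [0.4732, -0.1617, 0.2117]
ee_rot: [[-0.002, 0.787, 0.617], [0.001, 0.617, -0.787], [-1.0, -0.001, -0.002]]
force: [0.6, 0.3, -0.6]
width: 0.0931
```

```bash
python3 - <<'E'
from h import *
go(*st(.022,0),.21,-84.6)
E
```

```text
t 15.05 tcp [ 0.4732 -0.1617  0.2117] yaw -51.91 w 0.0931 | shift [ 0.0017 -0.0404  0.0397] turn 32.69 | q [-0.38 -0.27  1.82  0.    1.6   0.53]
```

>>> servo_tool --motion '[0.0,-0.04,0.04,32.7,0.0,-0.04,0.04,32.7,0.0,-0.04,0.04,32.7,0.0,-0.04,0.04,32.7,0.0,-0.04,0.04,32.7,0.0,-0.04,0.04,32.7,0.0,-0.04,0.04,32.7]'

```text
time: 15.63
ee_pos: [0.467, -0.2178, 0.2122]
ee_rot: [[-0.001, 0.995, 0.103], [0.001, 0.103, -0.995], [-1.0, -0.001, -0.001]]
force: [-0.1, 0.2, 0.6]
width: 0.0929
```

```bash
python3 - <<'E'
from h import *
R=st(.022,0)
go(*R,.038,-84.6)
s=env.get_state();f=imaging.grab_frame('wrist')[:,:,::-1].copy();cv2.imwrite('pics/w6.png',f)
print(proj('wrist',[*R,.074],s),proj('wrist',[*R,.012],s))
for z,r in((.074,.0235),(.012,.0235)):
    p=[proj('wrist',[*(R+r*np.array([np.cos(a),np.sin(a)])),z],s) for a in np.linspace(0,6.28,40)]
    cv2.polylines(f,[np.int32(np.round(p))],True,(0,0,255),1)
cv2.imwrite('pics/w6b.png',cv2.resize(f[160:360,200:440],(720,600)))
E
```

```text
t 15.63 tcp [ 0.467  -0.2178  0.2122] yaw -84.08 w 0.0929 | shift [ 0.1742 -0.0009  0.0002] turn 0.52 | q [-0.49 -0.23  1.79  0.    1.59  0.98]
[324.94081708 229.75975282] [324.96667972 216.69951865]
```

View pics/w6.png

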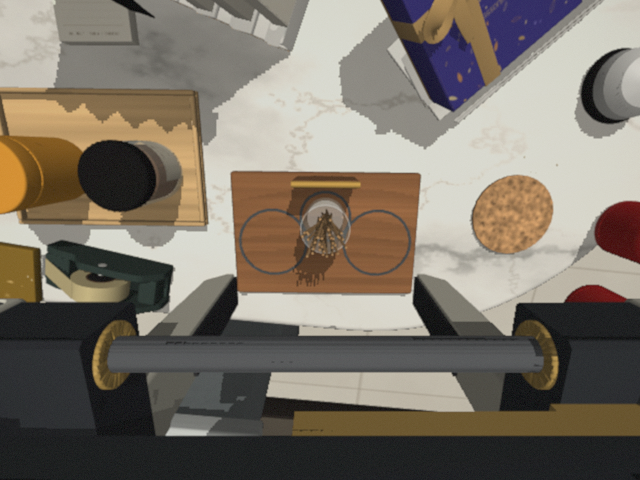

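View pics/w6b.png

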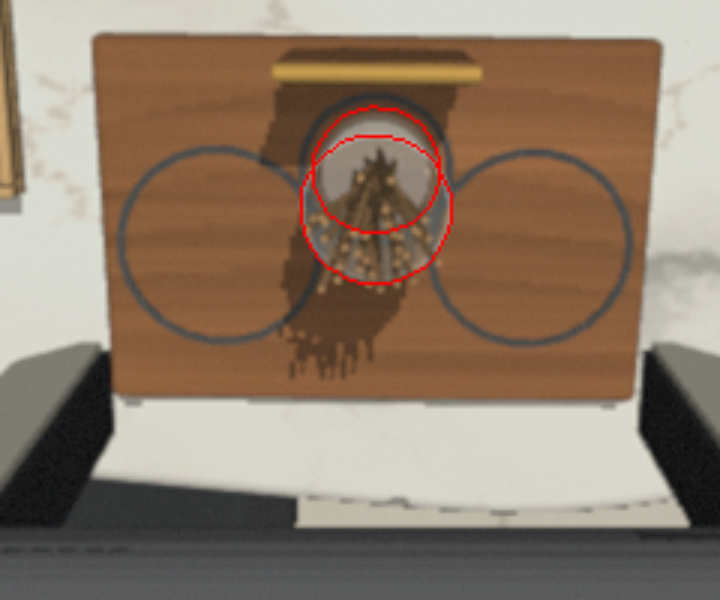

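The used glass lines up with the predicted circles at the small ring (325,216 to 230). Descending with the fingers along y.

>>> servo_tool --motion '[0.04,-0.001,0,0.5,0.08,-0.001,0,0.5,0.11,-0.001,0,0.5,0.13,-0.001,0,0.5,0.15,-0.001,0,0.5,0.165,-0.001,0,0.5,0.175,-0.001,0,0.5,0.175,-0.001,0,0.5]'

```text
time: 16.35
ee_pos: [0.4654, -0.2174, 0.036]
ee_rot: [[-0.003, 0.996, 0.094], [0.001, 0.094, -0.996], [-1.0, -0.003, -0.002]]
force: [-0.5, -0.2, 0.1]
width: 0.0926
```

>>> servo_tool --motion '[0,0,0,0,0,0,0,0,0,0,0,0,0,0,0,0,0,0,0,0,0,0,0,0,0,0,0,0,0,0,0,0]' --hand 255 --force 15

```text
time: 17.02
ee_pos: [0.4664, -0.218, 0.0383]
ee_rot: [[0.0, 0.996, 0.092], [0.0, 0.092, -0.996], [-1.0, 0.0, -0.0]]
force: [-0.2, 0.9, 1.4]
width: 0.0469
```

>>> servo_tool --motion '[0,0,0,0,0,0,0,0,0,0,0,0,0,0,0,0,0,0,0,0,0,0,0,0]'

```text
time: 17.52
ee_pos: [0.4664, -0.218, 0.0383]
ee_rot: [[0.0, 0.996, 0.092], [-0.0, 0.092, -0.996], [-1.0, 0.0, 0.0]]
force: [-0.6, 0.7, 3.8]
width: 0.0469
```

>>> servo_tool --motion '[-0.01,0,0,0,-0.02,0,0,0,-0.035,0,0,0,-0.05,0,0,0,-0.065,0,0,0,-0.075,0,0,0,-0.08,0,0,0,-0.08,0,0,0]'

```text
time: 18.18
ee_pos: [0.4667, -0.2182, 0.1195]
ee_rot: [[0.002, 0.996, 0.092], [-0.001, 0.092, -0.996], [-1.0, 0.002, 0.001]]
force: [0.0, -0.5, -1.4]
width: 0.0466
```

```bash
python3 - <<'E'
from h import *
f=cv2.imread('pics/w6.png');hsv=cv2.cvtColor(f,cv2.COLOR_BGR2HSV)
m=np.zeros(f.shape[:2],'uint8');m[165:265,460:565]=(hsv[165:265,460:565,1]>70)*255
cs,_=cv2.findContours(m,cv2.RETR_EXTERNAL,cv2.CHAIN_APPROX_NONE);c=max(cs,key=len)
pose={'ee_pos':np.array([.467,-.2178,.2122]),'ee_rot':np.array([[-0.001,.995,.103],[.001,.103,-.995],[-1,-.001,-.001]])}
P=np.array([ray('wrist',*p,.004,pose)[:2] for p in c[:,0]],dtype='float32');print(cv2.fitEllipse(P))
go(.487,-.427,.118,-84.6)
E
```

```text
((0.4879496693611145, -0.42743992805480957), (0.08848011493682861, 0.08865851163864136), 2.7911391258239746)
t 18.18 tcp [ 0.4667 -0.2182  0.1195] yaw -84.73 w 0.0466 | shift [0.0017 0.001  0.2097] turn -0.13 | q [-0.49 -0.19  1.9   0.    1.43  0.99]
```

```bash
python3 - <<'E'
from h import *
f=cv2.imread('pics/t5.png').astype(int)
m=((f[...,2]>150)&(f[...,1]<60)).astype('uint8')
cs,_=cv2.findContours(m[230:320,460:510],cv2.RETR_EXTERNAL,cv2.CHAIN_APPROX_NONE)
for c in cs:
    if len(c)<20: continue
    P=np.array([ray('top',u+460,v+230,.078)[:2] for u,v in c[:,0]],dtype='float32');print(cv2.fitEllipse(P))
E
```

```text
((0.385809987783432, -0.544062614440918), (0.055057916790246964, 0.05656011030077934), 113.59925842285156)
((0.48617884516716003, -0.553193986415863), (0.054900478571653366, 0.0557689368724823), 167.3151092529297)
```

>>> servo_tool --motion '[0,0,0.01,0,0,0,0.03,0,0,0,0.055,0,0,0,0.08,0,0,0,0.105,0,0,0,0.13,0,0,0,0.155,0,0,0,0.175,0]'

```text
time: 18.85
ee_pos: [0.4818, -0.3945, 0.1166]
ee_rot: [[-0.001, 0.996, 0.091], [0.001, 0.091, -0.996], [-1.0, -0.001, -0.001]]
force: [1.0, 0.6, -1.0]
width: 0.0468
```

```bash
python3 - <<'E'
from h import *
go(.4876,-.4273,.118,-84.6)
E
```

```text
t 18.85 tcp [ 0.4818 -0.3945  0.1166] yaw -84.76 w 0.0468 | shift [-0.0014  0.0028  0.0332] turn -0.16 | q [-0.73  0.05  1.68 -0.    1.41  0.75]
```

>>> servo_tool --motion '[0,0.001,0.02,0,0,0.002,0.03,0,0,0.002,0.034,0,0.01,0.002,0.034,0,0.03,0.002,0.034,0,0.05,0.002,0.034,0,0.065,0.002,0.034,0,0.075,0.002,0.034,0]'

```text
time: 19.52
ee_pos: [0.487, -0.4246, 0.0407]
ee_rot: [[-0.002, 0.996, 0.093], [0.002, 0.093, -0.996], [-1.0, -0.001, -0.002]]
force: [-0.4, 0.9, -1.6]
width: 0.0466
```

>>> servo_tool --motion '[0.002,0,0,0,0.004,0,0,0,0.005,0,0,0,0.006,0,0,0,0.006,0,0,0]'

```text
time: 19.93
ee_pos: [0.4878, -0.4262, 0.0378]
ee_rot: [[0.001, 0.996, 0.092], [-0.001, 0.092, -0.996], [-1.0, 0.001, 0.001]]
force: [-0.4, 0.6, -0.4]
width: 0.0468
```

```bash
python3 - <<'E'
from h import *
go(.4876,-.4273,.0303,-84.6)
E
```

```text
t 19.93 tcp [ 0.4878 -0.4262  0.0378] yaw -84.73 w 0.0468 | shift [ 0.0075 -0.0003  0.0011] turn -0.13 | q [-0.76  0.16  1.69  0.    1.29  0.72]
```

>>> servo_tool --motion '[0.001,0,0.001,0,0.002,0,0.001,0,0.003,0,0.001,0,0.004,0,0.001,0,0.005,0,0.001,0,0.006,0,0.001,0,0.0065,0,0.001,0,0.0065,0,0.001,0]'

```text
time: 20.6
ee_pos: [0.4876, -0.4269, 0.0305]
ee_rot: [[-0.0, 0.996, 0.092], [0.0, 0.092, -0.996], [-1.0, -0.0, -0.0]]
force: [0.6, 0.1, -1.9]
width: 0.0467
```

>>> servo_tool --motion '[0.0005,0,0,0,0.001,0,0,0,0.0015,0,0,0,0.0015,0,0,0]'

```text
time: 20.93
ee_pos: [0.4877, -0.427, 0.0303]
ee_rot: [[0.0, 0.996, 0.092], [-0.0, 0.092, -0.996], [-1.0, 0.0, 0.0]]
force: [-4.6, 4.8, 9.1]
width: 0.0467
```

Contact at the expected height. Releasing, then lifting.

>>> servo_tool --motion '[0,0,0,0,0,0,0,0,0,0,0,0,0,0,0,0,0,0,0,0,0,0,0,0,0,0,0,0]' --hand 0

```text
time: 21.52
ee_pos: [0.4876, -0.4269, 0.0291]
ee_rot: [[-0.0, 0.996, 0.092], [0.0, 0.092, -0.996], [-1.0, -0.0, -0.0]]
force: [-1.1, -0.7, -0.3]
width: 0.0888
```

>>> servo_tool --motion '[-0.01,0,0,0,-0.03,0,0,0,-0.06,0,0,0,-0.1,0,0,0,-0.14,0,0,0,-0.18,0,0,0,-0.2,0,0,0,-0.2,0,0,0]'

```text
time: 22.18
ee_pos: [0.4885, -0.4278, 0.2363]
ee_rot: [[0.006, 0.996, 0.092], [-0.006, 0.092, -0.996], [-1.0, 0.005, 0.006]]
force: [0.0, -0.2, -0.3]
width: 0.0931
```

```bash
python3 - <<'E'
from h import *
go(.618,.25,.23,-84.6)
s=env.get_state()
f=imaging.grab_frame('top')[:,:,::-1].copy();cv2.imwrite('pics/t7.png',f)
f=imaging.grab_frame('wrist')[:,:,::-1].copy();cv2.imwrite('pics/w7.png',f)
E
```

```text
t 22.18 tcp [ 0.4885 -0.4278  0.2363] yaw -84.73 w 0.0931 | shift [ 0.0032  0.1912 -0.6631] turn -0.13 | q [-0.76  0.05  1.48 -0.    1.6   0.72]
```

View pics/t7.png

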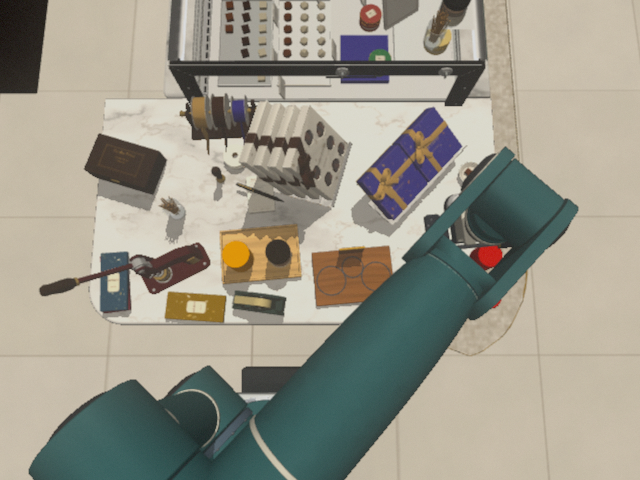

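View pics/w7.png

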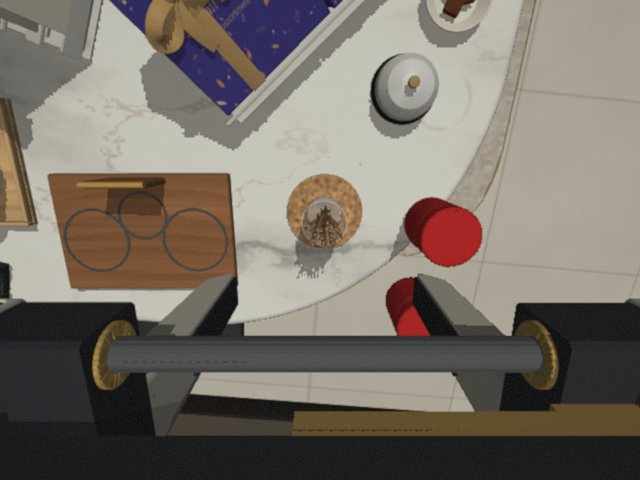

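The used glass is centred on the coaster, base at about (325,210). I'll route low in x, clear of the bags, towards the fresh glass.

```bash
python3 - <<'E'
from h import *
s=env.get_state()
for uv in [(142,215)]: print(ray('wrist',*uv,.012,s),st(.022,0))
f=cv2.imread('pics/w7.png');cv2.imwrite('pics/w7b.png',cv2.resize(f[160:310,30:250],(792,540)))
go(.44,-.1,.23,-84.6);go(.52,.18,.23,-84.6)
E
```

```text
[ 0.46630069 -0.21718057  0.012     ] [ 0.46590236 -0.21792962]
t 22.28 tcp [ 0.4877 -0.427   0.2304] yaw -84.73 w 0.0927 | shift [-1.00e-04 -1.75e-02 -3.30e-01] turn -0.13 | q [-0.76  0.05  1.49  0.    1.6   0.72]
t 22.28 tcp [ 0.4877 -0.427   0.2304] yaw -84.73 w 0.0927 | shift [-3.000e-04  8.790e-02 -6.015e-01] turn -0.13 | q [-0.76  0.05  1.49  0.    1.6   0.72]
```

View pics/w7b.png

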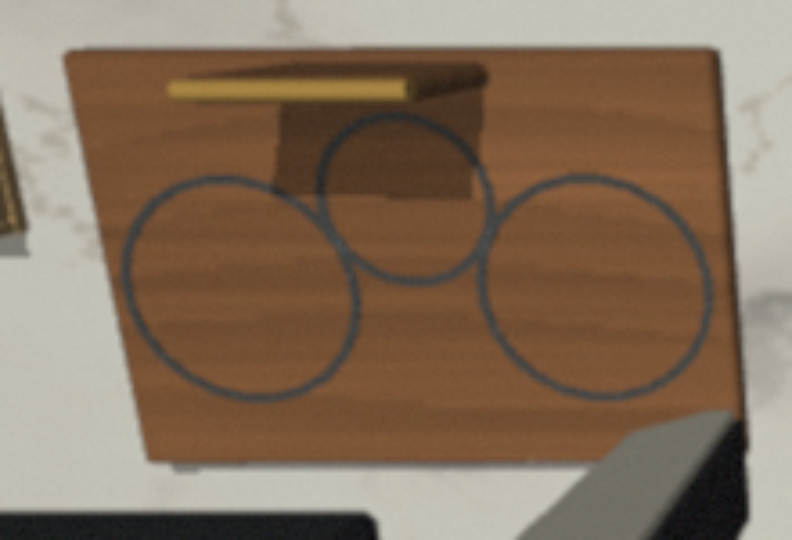

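The small ring measures within 1 mm of the model.

>>> servo_tool --motion '[0,-0.018,-0.33,0,0,-0.018,-0.33,0,0,-0.018,-0.33,0,0,-0.018,-0.33,0,0,-0.018,-0.33,0,0,-0.018,-0.33,0,0,-0.018,-0.33,0,0,-0.018,-0.33,0]'

```text
time: 22.95
ee_pos: [0.4381, -0.098, 0.2277]
ee_rot: [[-0.002, 0.996, 0.092], [0.001, 0.092, -0.996], [-1.0, -0.002, -0.001]]
force: [1.5, 0.5, 0.1]
width: 0.0933
```

```bash
python3 - <<'E'
from h import *
go(.52,.18,.23,-84.6)
E
```

```text
t 22.95 tcp [ 0.4381 -0.098   0.2277] yaw -84.75 w 0.0933 | shift [-0.0022  0.107  -0.2694] turn -0.15 | q [-0.28 -0.39  1.88  0.    1.65  1.2 ]
```

>>> servo_tool --motion '[0,0.107,-0.27,0,0,0.107,-0.27,0,0,0.107,-0.27,0,0,0.107,-0.27,0,0,0.107,-0.27,0,0,0.107,-0.27,0,0,0.107,-0.27,0,0,0.107,-0.27,0]'

```text
time: 23.62
ee_pos: [0.5212, 0.1838, 0.2268]
ee_rot: [[-0.003, 0.995, 0.096], [0.0, 0.096, -0.995], [-1.0, -0.003, -0.001]]
force: [0.9, -0.3, -0.2]
width: 0.0928
```

```bash
python3 - <<'E'
from h import *
go(.62,.25,.23,-84.6)
s=env.get_state();np.save('pose8.npy',s)
f=imaging.grab_frame('wrist')[:,:,::-1].copy();cv2.imwrite('pics/w8.png',f)
E
```

```text
t 23.62 tcp [0.5212 0.1838 0.2268] yaw -84.5 w 0.0928 | shift [-0.0035  0.1047 -0.0564] turn 0.1 | q [ 0.29 -0.15  1.69  0.    1.6   1.77]
```

View pics/w8.png

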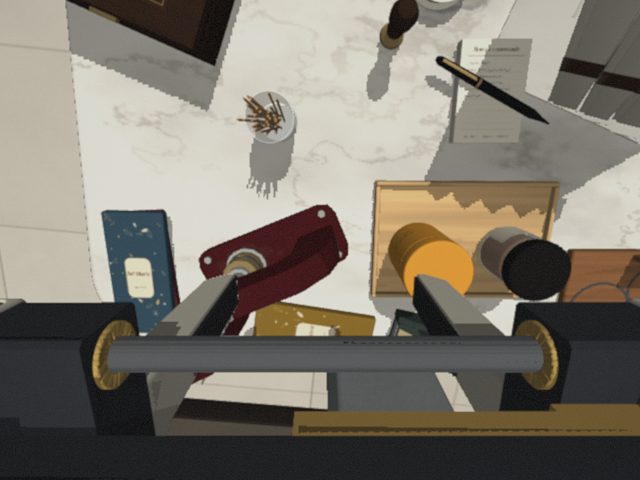

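```bash
python3 - <<'E'
from h import *
f=cv2.imread('pics/w8.png');cv2.imwrite('pics/w8b.png',cv2.resize(f[60:200,200:340],(560,560),interpolation=cv2.INTER_CUBIC))
f=cv2.imread('pics/scene0.png');cv2.imwrite('pics/s0b.png',cv2.resize(f[90:250,180:340],(600,600),interpolation=cv2.INTER_CUBIC))
f=cv2.imread('pics/s1.png');cv2.imwrite('pics/s1b.png',cv2.resize(f[90:250,180:340],(600,600),interpolation=cv2.INTER_CUBIC))
E
```

```text
(no output)
```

View pics/w8b.png

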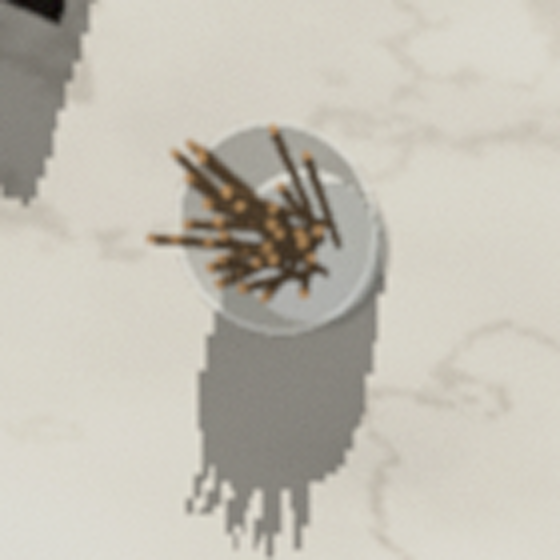

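View pics/s1b.png

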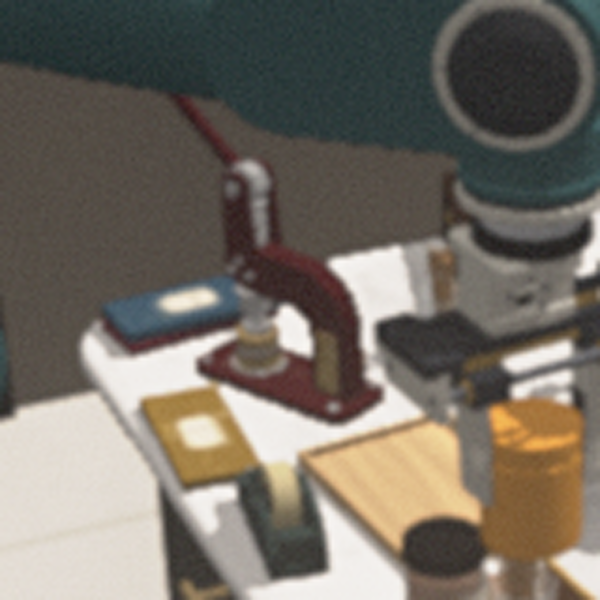

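```bash
python3 - <<'E'
from h import *
def tri(a,b):
    A=[];O=[]
    for n,uv in (('top',a),('scene',b)):
        p=ray(n,*uv,0);q=ray(n,*uv,.1);d=(q-p)/np.linalg.norm(q-p);M=np.eye(3)-np.outer(d,d);A.append(M);O.append(M@p)
    x=np.linalg.solve(A[0]+A[1],O[0]+O[1]);print(x)
tri((140,263),(246.7,138));tri((45,291),(231,113))
# glass: rim
s=np.load('pose8.npy',allow_pickle=True).item()
for uv,z in [((200+282/4,60+229/4),.062)]:
    P=ray('wrist',*uv,z,s);print(P, 'base proj',proj('wrist',[P[0],P[1],0],s),'rimpx r',proj('wrist',[P[0]+.0235,P[1],.062],s)-uv)
    b=proj('top',[P[0],P[1],0]);t=proj('top',[P[0],P[1],.062]);print(b,t)
# box corner px in w8 (217,66)
for z in (0,.05,.1): print(z,ray('wrist',213,68,z,s))
E
```

```text
[0.44915368 0.26287594 0.18964727]
[0.41956856 0.43503436 0.21772307]
[0.61507016 0.24332435 0.062     ] base proj [279.25683355 122.11640246] rimpx r [  1.38051646 -27.37540563]
[178.33191814 212.34069622] [171.1028934 206.0594518]
0 [0.66254337 0.31641803 0.        ]
0.05 [0.65370531 0.30042683 0.05      ]
0.1 [0.64486726 0.28443562 0.1       ]
```

The fresh glass is at (0.615,0.243): rim at (271,117), size as expected. The press head (z about 0.19) and the box corner both stay clear with the jaws along y.

>>> servo_tool --motion '[0,0.04,-0.02,0,0,0.07,-0.035,0,0,0.098,-0.05,0,0,0.098,-0.05,0,0,0.098,-0.05,0,0,0.098,-0.05,0]'

```text
time: 24.17
ee_pos: [0.6135, 0.2364, 0.2283]
ee_rot: [[-0.001, 0.996, 0.091], [-0.001, 0.091, -0.996], [-1.0, -0.002, 0.001]]
force: [-0.8, 0.5, 0.1]
width: 0.0926
```

```bash
python3 - <<'E'
from h import *
go(.615,.243,.0255,-84.6)
s=env.get_state()
f=imaging.grab_frame('wrist')[:,:,::-1].copy();cv2.imwrite('pics/w9.png',f)
R=np.array([.615,.243])
for z in (.062,0):
    p=[proj('wrist',[*(R+.0235*np.array([np.cos(a),np.sin(a)])),z],s) for a in np.linspace(0,6.28,40)]
    cv2.polylines(f,[np.int32(np.round(p))],True,(0,0,255),1)
cv2.imwrite('pics/w9b.png',f)
E
```

```text
t 24.17 tcp [0.6135 0.2364 0.2283] yaw -84.76 w 0.0926 | shift [ 0.2028  0.0024 -0.0066] turn -0.16 | q [ 0.33  0.08  1.47 -0.    1.6   1.81]
```

View pics/w9b.png

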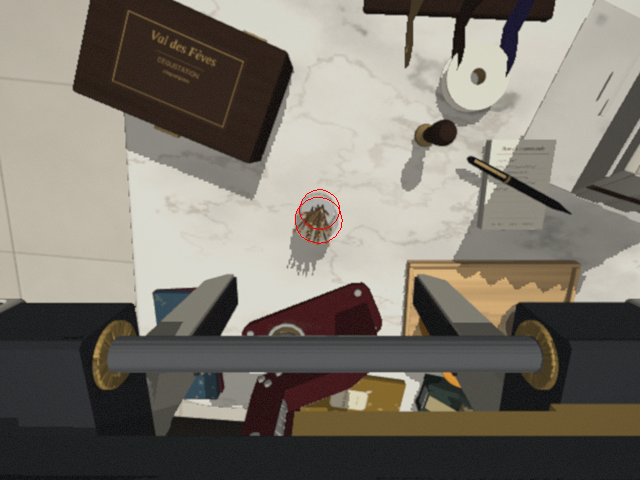

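>>> servo_tool --motion '[0.03,0.002,-0.0065,0,0.07,0.002,-0.0065,0,0.1,0.002,-0.0065,0,0.13,0.002,-0.0065,0,0.15,0.002,-0.0065,0,0.17,0.002,-0.0065,0,0.185,0.002,-0.0065,0,0.19,0.002,-0.0065,0]'

```text
time: 24.88
ee_pos: [0.6142, 0.2432, 0.0372]
ee_rot: [[-0.002, 0.996, 0.091], [-0.001, 0.091, -0.996], [-1.0, -0.002, 0.001]]
force: [0.3, -0.3, -0.3]
width: 0.0933
```

```bash
python3 - <<'E'
from h import *
go(.615,.243,.0255,-84.6)
E
```

```text
t 24.88 tcp [0.6142 0.2432 0.0372] yaw -84.75 w 0.0933 | shift [0.0117 0.0008 0.0003] turn -0.15 | q [ 0.34  0.19  1.66 -0.    1.29  1.82]
```

>>> servo_tool --motion '[0.005,0,0,0,0.009,0,0,0,0.011,0,0,0,0.011,0,0,0]'

```text
time: 25.22
ee_pos: [0.6157, 0.2442, 0.0286]
ee_rot: [[0.001, 0.996, 0.092], [0.0, 0.092, -0.996], [-1.0, 0.001, -0.0]]
force: [0.4, 0.3, 1.1]
width: 0.093
```

>>> servo_tool --motion '[0,0,0,0,0,0,0,0,0,0,0,0,0,0,0,0,0,0,0,0,0,0,0,0,0,0,0,0,0,0,0,0]' --hand 255 --force 15

```text
time: 25.88
ee_pos: [0.6155, 0.2442, 0.0282]
ee_rot: [[0.0, 0.996, 0.092], [0.0, 0.092, -0.996], [-1.0, 0.0, -0.0]]
force: [0.2, 0.6, -0.1]
width: 0.0465
```

>>> servo_tool --motion '[0,0,0,0,0,0,0,0,0,0,0,0,0,0,0,0,0,0,0,0,0,0,0,0]'

```text
time: 26.38
ee_pos: [0.6155, 0.2442, 0.0282]
ee_rot: [[0.0, 0.996, 0.092], [0.0, 0.092, -0.996], [-1.0, 0.0, -0.0]]
force: [0.0, 1.5, 0.8]
width: 0.0468
```

>>> servo_tool --motion '[-0.01,0,0,0,-0.025,0,0,0,-0.05,0,0,0,-0.08,0,0,0,-0.11,0,0,0,-0.14,0,0,0,-0.17,0,0,0,-0.19,0,0,0]'

```text
time: 27.05
ee_pos: [0.6157, 0.2441, 0.2234]
ee_rot: [[0.004, 0.996, 0.092], [0.001, 0.092, -0.996], [-1.0, 0.004, -0.001]]
force: [0.0, 0.4, -1.6]
width: 0.0469
```

```bash
python3 - <<'E'
from h import *
go(.4664,-.218,.225,-84.7)
s=env.get_state()
f=imaging.grab_frame('wrist')[:,:,::-1].copy();cv2.imwrite('pics/w10.png',f)
E
```

```text
t 27.05 tcp [0.6157 0.2441 0.2234] yaw -84.73 w 0.0469 | shift [-0.0027 -0.1911  0.4465] turn -0.03 | q [ 0.34  0.08  1.47 -0.    1.59  1.82]
```

View pics/w10.png

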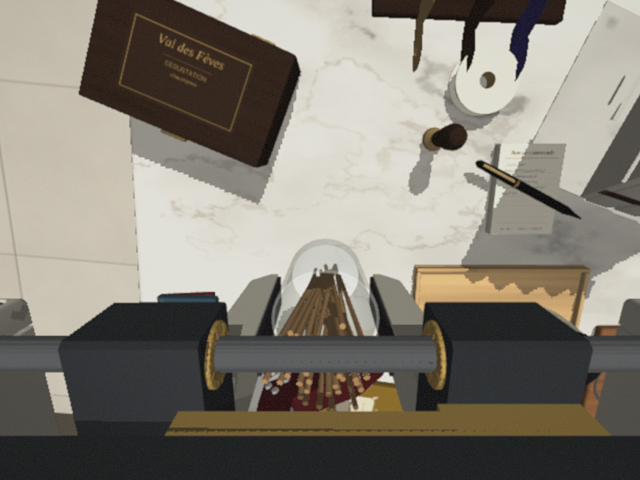

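>>> servo_tool --motion '[0,-0.004,0.01,0,0,-0.012,0.028,0,0,-0.023,0.055,0,0,-0.035,0.082,0,0,-0.047,0.11,0,0,-0.059,0.137,0,0,-0.07,0.164,0,0,-0.082,0.192,0]'

```text
time: 27.77
ee_pos: [0.55, 0.0437, 0.2173]
ee_rot: [[-0.001, 0.996, 0.092], [-0.0, 0.092, -0.996], [-1.0, -0.001, 0.0]]
force: [0.6, -0.0, -2.1]
width: 0.0468
```

>>> servo_tool --motion '[0,-0.012,0.027,0,0,-0.023,0.055,0,0,-0.035,0.082,0,0,-0.047,0.11,0,0,-0.059,0.137,0,0,-0.07,0.164,0,0,-0.082,0.192,0,0,-0.092,0.215,0]'

```text
time: 28.43
ee_pos: [0.4778, -0.1789, 0.2174]
ee_rot: [[-0.001, 0.996, 0.091], [0.0, 0.091, -0.996], [-1.0, -0.001, -0.0]]
force: [-0.5, -0.5, -1.5]
width: 0.0469
```

>>> servo_tool --motion '[0,-0.008,0.018,0,0,-0.014,0.034,0,0,-0.017,0.04,0,0,-0.017,0.04,0,0,-0.017,0.04,0]'

```text
time: 28.85
ee_pos: [0.466, -0.2183, 0.2177]
ee_rot: [[-0.001, 0.996, 0.091], [0.001, 0.091, -0.996], [-1.0, -0.001, -0.001]]
force: [-0.5, 0.7, -0.9]
width: 0.0469
```

```bash
python3 - <<'E'
from h import *
go(.4664,-.218,.0405,-84.7)
E
```

```text
t 28.85 tcp [ 0.466  -0.2183  0.2177] yaw -84.77 w 0.0469 | shift [ 1.772e-01  5.000e-04 -1.000e-04] turn -0.07 | q [-0.49 -0.24  1.78  0.    1.6   0.99]
```

>>> servo_tool --motion '[0.01,0,0,0,0.035,0,0,0,0.065,0,0,0,0.095,0,0,0,0.12,0,0,0,0.14,0,0,0,0.155,0,0,0,0.162,0,0,0]'

```text
time: 29.52
ee_pos: [0.4655, -0.217, 0.0531]
ee_rot: [[-0.003, 0.996, 0.093], [0.002, 0.093, -0.996], [-1.0, -0.003, -0.002]]
force: [1.2, 0.5, -1.7]
width: 0.0467
```

>>> servo_tool --motion '[0.002,0,0,0,0.004,0,0,0,0.006,0,0,0,0.007,0,0,0,0.007,0,0,0]'

```text
time: 29.93
ee_pos: [0.4666, -0.2186, 0.0497]
ee_rot: [[0.001, 0.996, 0.092], [-0.0, 0.092, -0.996], [-1.0, 0.001, 0.0]]
force: [0.5, 0.1, -1.5]
width: 0.0467
```

```bash
python3 - <<'E'
from h import *
go(.4662,-.2178,.0402,-84.7)
s=env.get_state()
f=imaging.grab_frame('wrist')[:,:,::-1].copy();cv2.imwrite('pics/w11.png',f)
E
```

```text
t 29.93 tcp [ 0.4666 -0.2186  0.0497] yaw -84.73 w 0.0467 | shift [ 0.0095 -0.0004 -0.0008] turn -0.03 | q [-0.49 -0.14  1.97  0.    1.31  0.99]
```

View pics/w11.png

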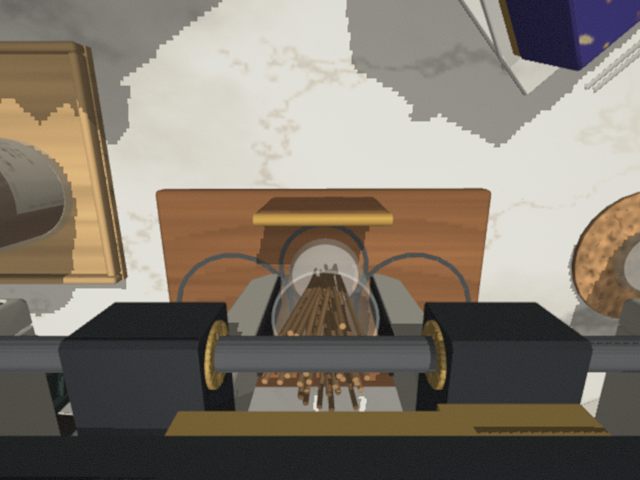

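The glass sits over the small ring at (325,265). Lowering the last part slowly.

>>> servo_tool --motion '[0.001,0,-0.0008,0,0.0025,0,-0.0008,0,0.004,0,-0.0008,0,0.0055,0,-0.0008,0,0.0065,0,-0.0008,0,0.0075,0,-0.0008,0,0.0085,0,-0.0008,0,0.0085,0,-0.0008,0]'

```text
time: 30.65
ee_pos: [0.4662, -0.2177, 0.0404]
ee_rot: [[-0.0, 0.996, 0.092], [0.0, 0.092, -0.996], [-1.0, -0.0, -0.0]]
force: [0.3, 0.4, -1.4]
width: 0.0469
```

>>> servo_tool --motion '[0.0005,0,0,0,0.001,0,0,0,0.0015,0,0,0,0.0015,0,0,0]'

```text
time: 30.98
ee_pos: [0.4664, -0.2178, 0.0401]
ee_rot: [[0.0, 0.996, 0.092], [-0.0, 0.092, -0.996], [-1.0, 0.0, 0.0]]
force: [-5.1, 3.4, 10.2]
width: 0.0465
```

>>> servo_tool --motion '[0,0,0,0,0,0,0,0,0,0,0,0,0,0,0,0,0,0,0,0,0,0,0,0,0,0,0,0]' --hand 0

```text
time: 31.57
ee_pos: [0.4663, -0.2177, 0.0391]
ee_rot: [[-0.0, 0.996, 0.092], [0.0, 0.092, -0.996], [-1.0, -0.0, -0.0]]
force: [-0.4, 0.1, 0.1]
width: 0.0885
```

>>> servo_tool --motion '[-0.01,0,0,0,-0.03,0,0,0,-0.06,0,0,0,-0.1,0,0,0,-0.14,0,0,0,-0.17,0,0,0,-0.17,0,0,0,-0.17,0,0,0]'

```text
time: 32.23
ee_pos: [0.4668, -0.218, 0.2116]
ee_rot: [[0.003, 0.996, 0.092], [-0.002, 0.092, -0.996], [-1.0, 0.003, 0.002]]
force: [-1.0, 0.0, -0.4]
width: 0.093
```

```bash
python3 - <<'E'
from h import *
go(.4962,-.029,.21,5.45)
s=env.get_state()
f=imaging.grab_frame('wrist')[:,:,::-1].copy();cv2.imwrite('pics/w12.png',f)
R=st(.022,0)
for z,r in((.074,.0235),(.012,.0235)):
    p=[proj('wrist',[*(R+r*np.array([np.cos(a),np.sin(a)])),z],s) for a in np.linspace(0,6.28,40)]
    cv2.polylines(f,[np.int32(np.round(p))],True,(0,0,255),1)
cv2.imwrite('pics/w12b.png',f)
E
```

```text
t 32.23 tcp [ 0.4668 -0.218   0.2116] yaw -84.72 w 0.093 | shift [ 0.0014  0.0466 -0.1855] turn -90.17 | q [-0.49 -0.24  1.79 -0.    1.58  0.99]
```

View pics/w12b.png

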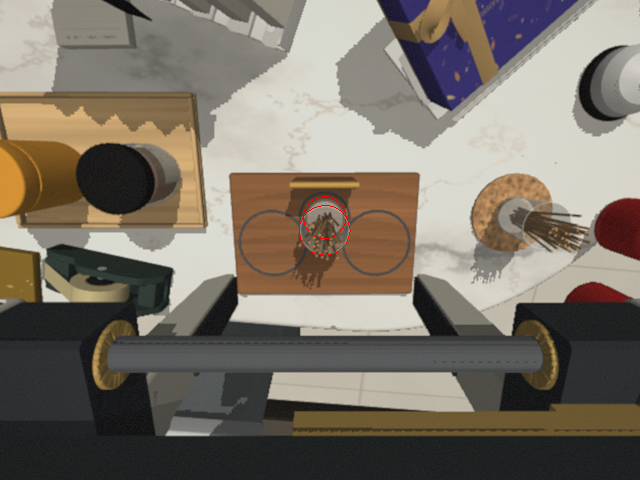

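The fresh glass matches the ring at (325,217). Now back for the jar.

>>> servo_tool --motion '[0,0.028,-0.11,-57,0,0.028,-0.11,-57,0,0.028,-0.11,-57,0,0.028,-0.11,-57,0,0.028,-0.11,-57,0,0.028,-0.11,-57,0,0.028,-0.11,-57,0,0.028,-0.11,-57]'

```text
time: 32.95
ee_pos: [0.4836, -0.1053, 0.2076]
ee_rot: [[-0.002, 0.459, 0.888], [0.001, 0.888, -0.459], [-1.0, -0.001, -0.002]]
force: [0.4, 0.1, 1.4]
width: 0.0933
```

```bash
python3 - <<'E'
from h import *
go(.4962,-.029,.21,5.45)
E
```

```text
t 32.95 tcp [ 0.4836 -0.1053  0.2076] yaw -27.35 w 0.0933 | shift [-0.0023  0.0736 -0.0239] turn -32.8 | q [-0.27 -0.28  1.83 -0.    1.59  0.21]
```

>>> servo_tool --motion '[0,0.074,-0.024,-32.8,0,0.074,-0.024,-32.8,0,0.074,-0.024,-32.8,0,0.074,-0.024,-32.8,0,0.074,-0.024,-32.8,0,0.074,-0.024,-32.8,0,0.074,-0.024,-32.8]'

```text
time: 33.53
ee_pos: [0.4969, -0.0289, 0.208]
ee_rot: [[-0.002, -0.086, 0.996], [0.0, 0.996, 0.086], [-1.0, 0.0, -0.002]]
force: [0.5, 0.1, 0.5]
width: 0.0932
```

```bash
python3 - <<'E'
from h import *
go(.4962,-.029,.034,5.45)
s=env.get_state()
f=imaging.grab_frame('wrist')[:,:,::-1].copy();cv2.imwrite('pics/w13.png',f)
print(proj('wrist',[.4962,-.029,.083],s))
E
```

```text
t 33.53 tcp [ 0.4969 -0.0289  0.208 ] yaw 4.92 w 0.0932 | shift [ 1.74e-01 -1.00e-04 -4.00e-04] turn -0.53 | q [-0.11 -0.27  1.83  0.    1.59 -0.2 ]
[325.0895511  232.62037912]
```

View pics/w13.png

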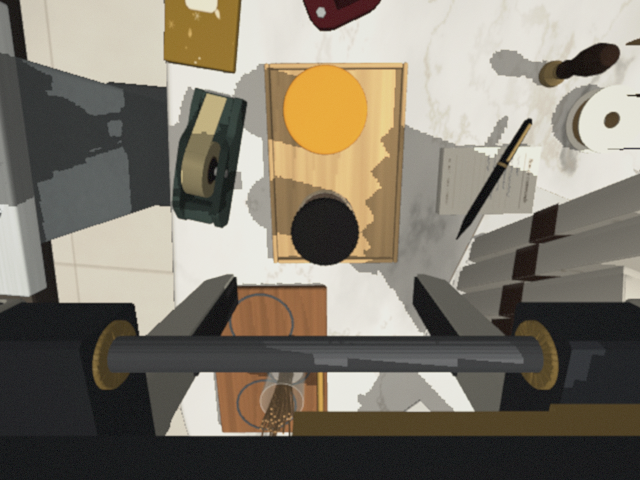

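>>> servo_tool --motion '[0.04,0,-0.0004,-0.5,0.08,0,-0.0004,-0.5,0.11,0,-0.0004,-0.5,0.13,0,-0.0004,-0.5,0.15,0,-0.0004,-0.5,0.163,0,-0.0004,-0.5,0.17,0,-0.0004,-0.5,0.17,0,-0.0004,-0.5]'

```text
time: 34.25
ee_pos: [0.4963, -0.029, 0.0379]
ee_rot: [[-0.002, -0.096, 0.995], [0.0, 0.995, 0.096], [-1.0, 0.0, -0.002]]
force: [0.7, -0.1, -0.2]
width: 0.0927
```

>>> servo_tool --motion '[0.002,0,0,0,0.003,0,0,0,0.003,0,0,0]'

```text
time: 34.5
ee_pos: [0.4973, -0.029, 0.037]
ee_rot: [[0.001, -0.097, 0.995], [-0.0, 0.995, 0.097], [-1.0, -0.0, 0.001]]
force: [0.7, 0.0, 0.6]
width: 0.0931
```

>>> servo_tool --motion '[0,0,0,0,0,0,0,0,0,0,0,0,0,0,0,0,0,0,0,0,0,0,0,0,0,0,0,0,0,0,0,0]' --hand 255 --force 30

```text
time: 35.17
ee_pos: [0.4969, -0.029, 0.0362]
ee_rot: [[-0.0, -0.097, 0.995], [-0.0, 0.995, 0.097], [-1.0, 0.0, -0.0]]
force: [-0.4, 0.5, 2.6]
width: 0.0617
```

>>> servo_tool --motion '[0,0,0,0,0,0,0,0,0,0,0,0,0,0,0,0]'

```text
time: 35.5
ee_pos: [0.4969, -0.029, 0.0362]
ee_rot: [[-0.0, -0.097, 0.995], [-0.0, 0.995, 0.097], [-1.0, -0.0, -0.0]]
force: [-1.9, -1.1, 3.3]
width: 0.0616
```

>>> servo_tool --motion '[-0.01,0,0,0,-0.025,0,0,0,-0.045,0,0,0,-0.065,0,0,0,-0.085,0,0,0,-0.095,0,0,0,-0.1,0,0,0,-0.1,0,0,0]'

```text
time: 36.17
ee_pos: [0.4971, -0.029, 0.1369]
ee_rot: [[0.001, -0.097, 0.995], [-0.0, 0.995, 0.097], [-1.0, -0.0, 0.001]]
force: [0.9, 0.4, -2.0]
width: 0.0614
```

```bash
python3 - <<'E'
from h import *
go(.431,-.162,.137,5.5)
E
```

```text
t 36.17 tcp [ 0.4971 -0.029   0.1369] yaw 5.57 w 0.0614 | shift [-0.0002 -0.126  -0.0787] turn 0.07 | q [-0.11 -0.25  1.92  0.    1.47 -0.21]
```

>>> servo_tool --motion '[0,-0.01,-0.006,0,0,-0.03,-0.019,0,0,-0.055,-0.034,0,0,-0.08,-0.05,0,0,-0.105,-0.066,0,0,-0.12,-0.075,0,0,-0.126,-0.079,0,0,-0.126,-0.079,0]'

```text
time: 36.83
ee_pos: [0.4294, -0.1632, 0.1352]
ee_rot: [[-0.001, -0.095, 0.995], [0.0, 0.995, 0.095], [-1.0, 0.001, -0.001]]
force: [-0.3, 0.1, -2.5]
width: 0.0618
```

>>> servo_tool --motion '[0.01,0,0,0,0.025,0,0,0,0.045,0,0,0,0.06,0,0,0,0.072,0,0,0,0.08,0,0,0,0.085,0,0,0,0.085,0,0,0]'

```text
time: 37.5
ee_pos: [0.4303, -0.1616, 0.0502]
ee_rot: [[-0.001, -0.098, 0.995], [0.001, 0.995, 0.098], [-1.0, 0.001, -0.001]]
force: [-0.2, -0.7, -2.8]
width: 0.0616
```

```bash
python3 - <<'E'
from h import *
go(.431,-.162,.0432,5.5)
E
```

```text
t 37.5 tcp [ 0.4303 -0.1616  0.0502] yaw 5.61 w 0.0616 | shift [ 0.007  -0.0005  0.0007] turn 0.11 | q [-0.41 -0.27  2.08  0.    1.33 -0.51]
```

>>> servo_tool --motion '[0.001,0,0,0,0.002,0,0,0,0.0035,0,0,0,0.005,0,0,0,0.006,0,0,0,0.007,0,0,0,0.007,0,0,0]'

```text
time: 38.08
ee_pos: [0.4304, -0.1621, 0.044]
ee_rot: [[-0.0, -0.097, 0.995], [0.0, 0.995, 0.097], [-1.0, 0.0, -0.0]]
force: [0.3, -0.6, -2.2]
width: 0.0617
```

>>> servo_tool --motion '[0.0005,0,0,0,0.001,0,0,0,0.0015,0,0,0,0.0015,0,0,0]'

```text
time: 38.42
ee_pos: [0.4305, -0.1621, 0.0432]
ee_rot: [[0.0, -0.097, 0.995], [-0.0, 0.995, 0.097], [-1.0, -0.0, 0.0]]
force: [-3.6, 2.1, 5.9]
width: 0.0612
```

In contact at the expected height, so I'll release and go for the canister.

>>> servo_tool --motion '[0,0,0,0,0,0,0,0,0,0,0,0,0,0,0,0,0,0,0,0,0,0,0,0]' --hand 0

```text
time: 38.92
ee_pos: [0.4305, -0.1621, 0.0426]
ee_rot: [[0.0, -0.097, 0.995], [0.0, 0.995, 0.097], [-1.0, 0.0, 0.0]]
force: [0.2, -0.1, -0.0]
width: 0.0921
```

>>> servo_tool --motion '[-0.01,0,0,0,-0.03,0,0,0,-0.06,0,0,0,-0.1,0,0,0,-0.14,0,0,0,-0.17,0,0,0,-0.17,0,0,0]'

```text
time: 39.5
ee_pos: [0.4319, -0.1627, 0.2201]
ee_rot: [[0.008, -0.097, 0.995], [-0.003, 0.995, 0.097], [-1.0, -0.004, 0.008]]
force: [0.4, 0.9, 0.5]
width: 0.0928
```

```bash
python3 - <<'E'
from h import *
go(.4878,.071,.21,5.3)
f=imaging.grab_frame('wrist')[:,:,::-1].copy();cv2.imwrite('pics/w14.png',f)
E
```

```text
t 39.5 tcp [ 0.4319 -0.1627  0.2201] yaw 5.57 w 0.0928 | shift [0.0097 0.2272 0.0783] turn 0.27 | q [-0.42 -0.37  1.88  0.    1.62 -0.51]
```

View pics/w14.png

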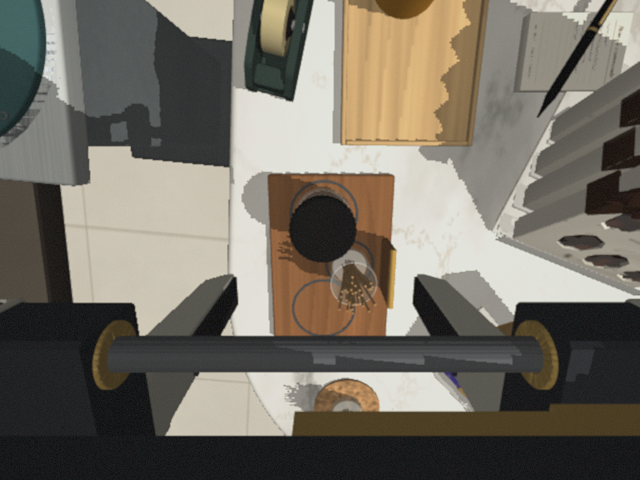

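The jar is upright in its ring at (323,228). Moving to the canister.

>>> servo_tool --motion '[0.005,0.227,0.078,0.2,0.005,0.227,0.078,0.2,0.005,0.227,0.078,0.2,0.005,0.227,0.078,0.2,0.005,0.227,0.078,0.2,0.005,0.227,0.078,0.2,0.005,0.227,0.078,0.2,0.005,0.227,0.078,0.2]'

```text
time: 40.22
ee_pos: [0.4857, 0.0727, 0.2065]
ee_rot: [[-0.002, -0.097, 0.995], [-0.0, 0.995, 0.097], [-1.0, -0.0, -0.002]]
force: [0.0, -0.0, -0.6]
width: 0.0927
```

>>> servo_tool --motion '[0,0,0,0]'

```text
time: 40.3
ee_pos: [0.4857, 0.0711, 0.2069]
ee_rot: [[-0.001, -0.094, 0.996], [-0.0, 0.996, 0.094], [-1.0, -0.0, -0.001]]
force: [-0.1, -0.6, 0.1]
width: 0.0929
```

```bash
python3 - <<'E'
from h import *
go(.4878,.071,.044,5.3)
s=env.get_state()
f=imaging.grab_frame('wrist')[:,:,::-1].copy();cv2.imwrite('pics/w15.png',f)
print(proj('wrist',[.4878,.071,.09],s))
E
```

```text
t 40.3 tcp [0.4857 0.0711 0.2069] yaw 5.4 w 0.0929 | shift [ 0.1629 -0.0003  0.0023] turn 0.1 | q [ 0.09 -0.29  1.84 -0.    1.59 -0.  ]
[328.24038565 235.10421367]
```

View pics/w15.png

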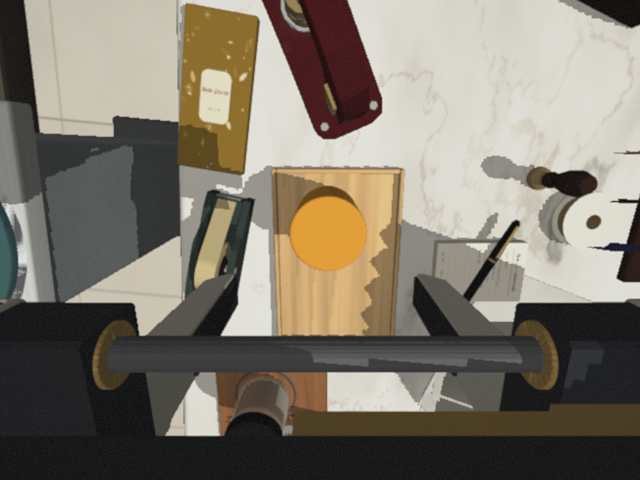

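>>> servo_tool --motion '[0.04,0,0.0023,0,0.08,0,0.0023,0,0.11,0,0.0023,0,0.13,0,0.0023,0,0.145,0,0.0023,0,0.155,0,0.0023,0,0.16,0,0.0023,0,0.16,0,0.0023,0]'

```text
time: 41.02
ee_pos: [0.4881, 0.071, 0.0471]
ee_rot: [[-0.001, -0.093, 0.996], [-0.0, 0.996, 0.093], [-1.0, -0.0, -0.001]]
force: [-0.2, -0.4, -0.0]
width: 0.0932
```

>>> servo_tool --motion '[0,0,0,0,0,0,0,0,0,0,0,0,0,0,0,0,0,0,0,0,0,0,0,0,0,0,0,0,0,0,0,0]' --hand 255 --force 25

```text
time: 41.68
ee_pos: [0.4885, 0.0717, 0.0482]
ee_rot: [[0.001, -0.094, 0.996], [0.0, 0.996, 0.094], [-1.0, -0.0, 0.001]]
force: [-2.9, -1.5, 6.7]
width: 0.0674
```

>>> servo_tool --motion '[0,0,0,0,0,0,0,0,0,0,0,0,0,0,0,0]'

```text
time: 42.02
ee_pos: [0.4885, 0.0717, 0.0482]
ee_rot: [[0.001, -0.094, 0.996], [-0.0, 0.996, 0.094], [-1.0, -0.0, 0.001]]
force: [-2.1, 0.2, 6.2]
width: 0.0669
```

>>> servo_tool --motion '[-0.01,0,0,0,-0.025,0,0,0,-0.05,0,0,0,-0.08,0,0,0,-0.11,0,0,0,-0.135,0,0,0,-0.15,0,0,0,-0.15,0,0,0]'

```text
time: 42.68
ee_pos: [0.4893, 0.0718, 0.2016]
ee_rot: [[0.005, -0.094, 0.996], [0.001, 0.996, 0.094], [-1.0, 0.0, 0.005]]
force: [0.4, 1.0, -2.5]
width: 0.0669
```

```bash
python3 - <<'E'
from h import *
go(.442,-.279,.198,5.4)
E
```

```text
t 42.68 tcp [0.4893 0.0718 0.2016] yaw 5.38 w 0.0669 | shift [ 0.0032 -0.3448 -0.0799] turn -0.02 | q [ 0.09 -0.28  1.84  0.    1.58  0.  ]
```

>>> servo_tool --motion '[0,-0.01,-0.002,0,0,-0.03,-0.007,0,0,-0.06,-0.014,0,0,-0.09,-0.021,0,0,-0.12,-0.028,0,0,-0.15,-0.035,0,0,-0.18,-0.042,0,0,-0.21,-0.049,0]'

```text
time: 43.35
ee_pos: [0.4579, -0.1437, 0.1959]
ee_rot: [[-0.002, -0.094, 0.996], [0.001, 0.996, 0.094], [-1.0, 0.001, -0.002]]
force: [0.4, -0.5, -2.8]
width: 0.0667
```

>>> servo_tool --motion '[0,-0.03,-0.007,0,0,-0.06,-0.014,0,0,-0.09,-0.021,0,0,-0.115,-0.027,0,0,-0.13,-0.03,0,0,-0.134,-0.031,0,0,-0.134,-0.031,0,0,-0.134,-0.031,0]'

```text
time: 44.02
ee_pos: [0.4405, -0.2779, 0.1966]
ee_rot: [[-0.001, -0.093, 0.996], [0.001, 0.996, 0.093], [-1.0, 0.001, -0.001]]
force: [0.3, -0.3, -3.4]
width: 0.067
```

```bash
python3 - <<'E'
from h import *
go(.442,-.2785,.0552,5.4)
E
```

```text
t 44.02 tcp [ 0.4405 -0.2779  0.1966] yaw 5.35 w 0.067 | shift [ 0.1414 -0.0009  0.0016] turn -0.05 | q [-0.61 -0.22  1.8   0.    1.56 -0.71]
```

>>> servo_tool --motion '[0.01,0,0.001,0,0.035,0,0.001,0,0.065,0,0.001,0,0.09,0,0.001,0,0.11,0,0.001,0,0.122,0,0.001,0,0.13,0,0.001,0,0.132,0,0.001,0]'

```text
time: 44.68
ee_pos: [0.4417, -0.2775, 0.0645]
ee_rot: [[-0.001, -0.094, 0.996], [0.001, 0.996, 0.094], [-1.0, 0.001, -0.001]]
force: [-0.4, 0.2, -2.2]
width: 0.0673
```

>>> servo_tool --motion '[0,0,0,0]'

```text
time: 44.77
ee_pos: [0.4421, -0.278, 0.0658]
ee_rot: [[0.0, -0.094, 0.996], [-0.0, 0.996, 0.094], [-1.0, -0.0, 0.0]]
force: [-0.8, 0.5, -2.6]
width: 0.0673
```

```bash
python3 - <<'E'
from h import *
go(.442,-.2785,.0552,5.4)
E
```

```text
t 44.77 tcp [ 0.4421 -0.278   0.0658] yaw 5.4 w 0.0673 | shift [ 0.0106 -0.0004 -0.0002] turn -0.0 | q [-0.61 -0.14  1.94 -0.    1.33 -0.7 ]
```

>>> servo_tool --motion '[0.001,0,0,0,0.003,0,0,0,0.005,0,0,0,0.007,0,0,0,0.008,0,0,0,0.009,0,0,0,0.0095,0,0,0,0.0095,0,0,0]'

```text
time: 45.43
ee_pos: [0.4419, -0.2782, 0.056]
ee_rot: [[-0.0, -0.094, 0.996], [0.0, 0.996, 0.094], [-1.0, 0.0, -0.0]]
force: [0.9, 0.0, -2.4]
width: 0.0668
```

>>> servo_tool --motion '[0.0005,0,0,0,0.001,0,0,0,0.0015,0,0,0,0.0015,0,0,0]'

```text
time: 45.77
ee_pos: [0.442, -0.2783, 0.0553]
ee_rot: [[0.0, -0.094, 0.996], [-0.0, 0.996, 0.094], [-1.0, -0.0, 0.0]]
force: [-3.4, 2.3, 4.9]
width: 0.0672
```

>>> servo_tool --motion '[0,0,0,0,0,0,0,0,0,0,0,0,0,0,0,0,0,0,0,0,0,0,0,0]' --hand 0

```text
time: 46.27
ee_pos: [0.4419, -0.2782, 0.0546]
ee_rot: [[0.0, -0.094, 0.996], [0.0, 0.996, 0.094], [-1.0, 0.0, 0.0]]
force: [0.3, 0.5, 0.1]
width: 0.0925
```

>>> servo_tool --motion '[-0.01,0,0,0,-0.03,0,0,0,-0.06,0,0,0,-0.1,0,0,0,-0.14,0,0,0,-0.17,0,0,0,-0.17,0,0,0]'

```text
time: 46.85
ee_pos: [0.4432, -0.2791, 0.2325]
ee_rot: [[0.007, -0.094, 0.996], [-0.005, 0.996, 0.094], [-1.0, -0.006, 0.007]]
force: [0.1, 0.5, -0.2]
width: 0.0929
```

```bash
python3 - <<'E'
from h import *
go(.30,-.05,.23,5.4); go(.45,0.1,.23,5.4)
f=imaging.grab_frame('wrist')[:,:,::-1].copy();cv2.imwrite('pics/w16.png',f)
E
```

```text
t 46.85 tcp [ 0.4432 -0.2791  0.2325] yaw 5.38 w 0.0929 | shift [ 2.000e-04  2.415e-01 -1.211e-01] turn -0.02 | q [-0.61 -0.23  1.75  0.    1.61 -0.7 ]
t 46.85 tcp [ 0.4432 -0.2791  0.2325] yaw 5.38 w 0.0929 | shift [0.0006 0.3768 0.0423] turn -0.02 | q [-0.61 -0.23  1.75  0.    1.61 -0.7 ]
```

View pics/w16.png

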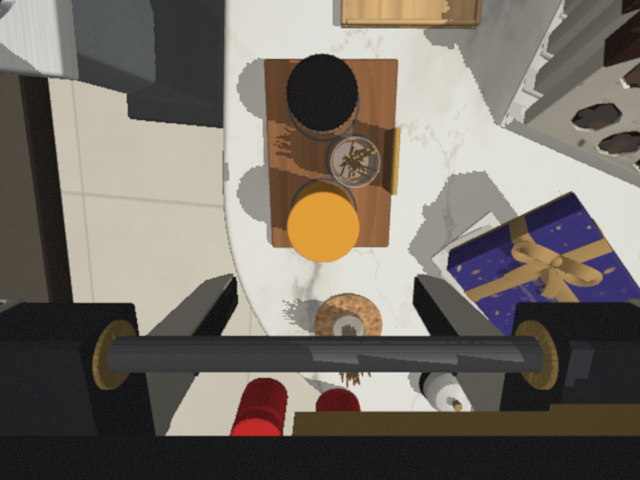

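Everything is back on the stand and upright. I'll move the arm clear for a top-view comparison with the start picture.

>>> servo_tool --motion '[0,0.32,0.03,0,0,0.32,0.03,0,0,0.32,0.03,0,0,0.32,0.03,0,0,0.32,0.03,0,0,0.32,0.03,0,0,0.32,0.03,0,0,0.32,0.03,0]'

```text
time: 47.57
ee_pos: [0.4409, 0.046, 0.2242]
ee_rot: [[-0.001, -0.095, 0.996], [0.0, 0.996, 0.095], [-1.0, 0.0, -0.0]]
force: [0.6, -0.1, 0.3]
width: 0.0931
```

>>> servo_tool --motion '[0,0,0,0,0,0,0,0,0,0,0,0]'

```text
time: 47.82
ee_pos: [0.4416, 0.0429, 0.2242]
ee_rot: [[-0.001, -0.094, 0.996], [-0.0, 0.996, 0.094], [-1.0, -0.0, -0.001]]
force: [-0.3, 0.0, 0.1]
width: 0.0931
```

```bash
python3 - <<'E'
from h import *
f=imaging.grab_frame('top')[:,:,::-1].copy();cv2.imwrite('pics/t17.png',f)
a=cv2.imread('pics/top0.png')
def c(f):
    r={}
    b,g,rr=[f[...,i].astype(int) for i in range(3)]
    for nm,m,roi,z in [('can',(rr>150)&(b<40)&(g>70),(350,250,400,310),.097),('jar',f.max(2)<58,(310,255,350,300),.09)]:
        x0,y0,x1,y1=roi;k=np.zeros(f.shape[:2],'uint8');k[y0:y1,x0:x1]=m[y0:y1,x0:x1]
        cs,_=cv2.findContours(k,cv2.RETR_EXTERNAL,cv2.CHAIN_APPROX_NONE);q=max(cs,key=len)
        e=cv2.fitEllipse(np.array([ray('top',*p,z)[:2] for p in q[:,0]],dtype='float32'));r[nm]=np.round(e[0],4)
    print(r)
c(a);c(f)
for n,i in(('a',a),('b',f)): cv2.imwrite(f'pics/cmp{n}.png',cv2.resize(i[230:310,305:460],(775,400),interpolation=cv2.INTER_CUBIC))
cv2.imwrite('pics/cmp.png',np.vstack([cv2.resize(i[235:310,305:460],(600,290),interpolation=cv2.INTER_CUBIC) for i in(a,f)]))
p=proj('top',[.4876,-.4273,.004]);print('coaster px',p)
E
```

```text
{'can': array([ 0.4422, -0.2778]), 'jar': array([ 0.4296, -0.1629])}
{'can': array([ 0.4411, -0.2773]), 'jar': array([ 0.4287, -0.1626])}
coaster px [431.76035241 258.91263891]
```

View pics/cmp.png

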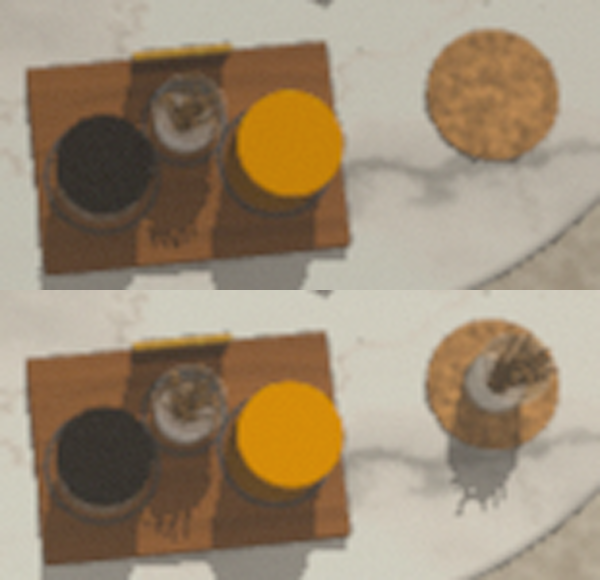

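The start and end pictures match: canister and jar are about 1 mm from where they began, and the used glass is on the coaster. Handing in.

```bash
python3 - <<'E'
from h import *
print(env.get_state()['dq'].round(3) if hasattr(env.get_state()['dq'],'round') else env.get_state()['dq']);print(env.hand_in())
E
```

```text
[-0.015  0.001 -0.003  0.001  0.001  0.003]
the job is handed in; nothing more can be done
None
```

I finished the job in the set order and handed it in at about 48 s of the 128 s allowed. The canister and jar went to the side tray, the used glass to the coaster, and the fresh glass to the small ring. Then the jar and the canister went back to their rings.

Last checks:
- **Canister and jar:** the top view puts both about 1 mm from where they started (limit 12 mm).
- **Fresh glass:** the wrist view right after it was set down showed it matching the small ring's centre. In the last top view it still stands there.
- **Used glass:** it stands on the coaster, released within 1 mm of the centre measured for it. I judged this from the hand position and pictures, not by measuring its final position.
- **Gentleness and upright:** force readings as things touched down stayed below about 12 N, and everything looked upright in each picture.
- **Robot at hand-in:** the arm was clear of everything, with the gripper open.

No check failed or disagreed. Hand-in reports no verdict, so I can't confirm how it was judged.

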